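# Set out the parts trays from the dust hood

### The arm

A 7-joint arm with a two-finger parallel gripper is mounted at the origin on the work surface. World frame = base frame: x ahead of the robot, y to its left, z up, the work surface at z = 0. Lengths are in m, angles in rad, forces in N, time in s.
With the tool pointing down it reaches from about 0.4 to 0.85 m from the base axis. Payload 10.4 kg.
Tool frame: the origin (TCP) lies at the very end of the fingers, on their centre line; the grasp point (between the pads) lies r.tcp_to_grasp behind it (r.tcp_to_grasp is the distance from the TCP to the grasp point, in m); z points along the fingers, y is the line along which they close (so a half turn about z gives the same grasp; the last joint's range is limited). The gripper opens to 87 mm and grips with 3 to 60 N. Pads are 19 mm wide; open, the fingers measure 117 mm over their backs; the gripper's body (75 mm by 190 mm) begins 51 mm behind the grasp point.
Start: joints at [-1.345, 0.332, -0.065, 1.46, 0.022, 1.35, -0.088], TCP at [0.154, 0.606, 0.223] pointing down, gripper open.
Joint ranges: [-2.6, 2.6], [-0.5, 2.12], [-1.47, 1.34], [0.16, 2.42], [-1.27, 4.41], [0.06, 2.06], [-2.6, 2.6]. Speed limits (rad/s): [2.22, 2.22, 2.79, 2.79, 3.14, 3.14, 3.14].

### API

Orientations are given as a unit quaternion [x, y, z, w].
In Python, from bench import monitor, cams, ticket, r gives the robot as it stands.
- The arm moves only by the shell command python3 -m crank 'ROWS' [OPENING] [FORCE]. ROWS is a JSON object whose one key "steps" holds a list of rows, each a list of 2 entries, a list of its own where there are three numbers: the shift along the world's x, y, z in units of 25 mm (1.0 is 25 mm), then the turn, a rotation vector about the world's x, y, z in units of 5 degrees (1.0 is 5 degrees). In form: {"steps": [[[x, y, z], [ax, ay, az]], ...]}. A call has 1 to 10 rows; each row shifts and turns the commanded pose from where the row before left it; what a row does not reach is not made up. A row lasts 1/12 s, in which the tool goes at most 41.7 mm and 7.16 degrees, less where a joint would pass 70% of its speed; a pose out of reach is approached as far as the arm can. A call is refused whole if a number of a shift passes 1 or a number of a turn 1, either way. A call with a gripper value outside its range is refused whole. OPENING is the finger opening in mm, from 0 to 87, set as the call begins (- or left out, the last holds). The fingers move at their own pace and stop on an object; FORCE is the grip in N (left out, the last holds). Time passes only in rows, so rows that do not move let the fingers close. It gives the time, the measured TCP pose, the force, the opening and the grip force at its end, in the units of the state.
- monitor.read_state(): the state, without advancing time (a new reading comes with each control period).
- cams.camera(name): name is "scene" or "top" or "wrist"; returns a dict with "pixels" (420x560x3 uint8, blue, green, red), "z_map" (420x560 float32, m along the optical axis (not along the pixel's ray), 0 where there is no reading), "vfov" (degrees; the focal length in pixels is half the picture's height over the tangent of half this angle, whatever the lens; pixels are square), "cx", "cy" (the principal point, pixels), "T" (4x4, takes a point from camera to world coordinates). Camera axes: x right, y up, looking along -z (the intrinsics and any distortion apply to the point x, -y, -z); pixel columns grow to the right and rows downward; lengths in m; the calibration is good to about 2 mm. A picture is of the moment at which its call begins.
- ticket.close_job(): hands the job in; it is judged then, once.
The state is a dict: "time": time; "joint_positions": joint angles; "joint_vel": joint speeds; "joint_torque": joint torques, N m; "ee_pos": TCP position; "eef_rot": TCP orientation; "ft_force": force on the tool from outside, world axes, zero at the start; "torque": the same for the moment, N m; "width": finger opening in m; "grip_force": force on a finger pad.
Only numpy, scipy, OpenCV 4.12 (cv2) and the standard library are available. Lean on these libraries where they do the work, as an engineer would, in place of code of your own. Each camera call takes 0.05 s, during which the arm holds its last target. There are 200 camera calls.

### The job

Set out the watch parts trays for the day: lift the keeper bar out of its notched posts and lay it aside on the bench, slide each tray forward from under the lip of the dust hood, and set every tray flat on the sloped stand, side by side, with its lug end down against the ledge. When all the trays are on the stand, put the keeper bar back down into both its notches, and leave the jar, the screwdriver and the movement holder alone.

Things in the scene. Friction and masses are not known exactly. Their poses are not given: they have to be found in the camera images.
- hood: low fixed dust hood, 292 mm wide (y), front to its -x. Origin on the bench, z up. Four bays at y = -105, -35, 35, 105 mm, 66 mm wide, between partitions; these, the side walls and the clear roof (top 28 mm up) run from x = -8 mm to the back wall at x = 72 mm. Trays stand on the bench, backs under the roof (tray origin at x = 0 to 12 mm), lugs outside.
- hood_lip (a point): middle of the lower front edge of the hood's aluminium lip: x = -8, y = 0 mm in the hood's frame, 22 mm above the bench. A tray can be lifted only once its back edge has been drawn forward (hood's -x) past this line.
- keeper_seat (a point): midway between the hood's two open-topped notched posts, where the keeper's origin belongs: x = -75, y = 0, z = 4 mm in the hood's frame. Posts at y = +/-153 mm, 16 mm wide in y; notches 30 mm wide in x, floor 4 mm and cheek tops 22 mm above the bench.
- rest: sloped panel of the fixed wooden stand, frame tilted with it. Origin mid-panel on its upper face, 52 mm above the bench; x points up the slope (0.30 rad above level), z square to the face. Panel 134 (x) x 316 (y) mm. The ledge along the lower edge rises 10 mm, its inner face at x = -60 mm: a tray against it has its origin at x = -5, z = 0 mm. Four trays fit 74 mm apart.
- keeper: loose flat aluminium bar 24 (x) x 330 (y) x 10 mm, 0.16 to 0.26 kg, same either way round. Origin: centre of the underside, z up. Upright grip fin 24 (x) x 12 (y) mm at its middle, top 54 mm above the underside: pinch its 12 mm (along y) from above. At the start it lies in both notched posts, across the front of the trays, so none can be drawn out.
- tray_a: white plastic parts tray, small wheels fixed in it, 110 (x) x 58 (y) x 16 mm, 0.11 to 0.18 kg; all trays alike; may be absent. Origin: centre of the underside, z up, x from front to back. Upright grip lug 22 (x) x 12 (y) mm centred at x = -32, y = 0 mm, its top 48 mm above the underside: pinch its 12 mm (along y) from above, fingertips over the 16 mm walls.
- tray_a_lug (a point): top of the grip lug of tray_a, 48 mm above the tray's underside, at x = -32 mm in the tray's frame
- tray_b: white plastic parts tray, small wheels fixed in it, 110 (x) x 58 (y) x 16 mm, 0.11 to 0.18 kg; all trays alike; may be absent. Origin: centre of the underside, z up, x from front to back. Upright grip lug 22 (x) x 12 (y) mm centred at x = -32, y = 0 mm, its top 48 mm above the underside: pinch its 12 mm (along y) from above, fingertips over the 16 mm walls.
- tray_b_lug (a point): top of the grip lug of tray_b, 48 mm above the tray's underside, at x = -32 mm in the tray's frame
- tray_c: white plastic parts tray, small wheels fixed in it, 110 (x) x 58 (y) x 16 mm, 0.11 to 0.18 kg; all trays alike; may be absent. Origin: centre of the underside, z up, x from front to back. Upright grip lug 22 (x) x 12 (y) mm centred at x = -32, y = 0 mm, its top 48 mm above the underside: pinch its 12 mm (along y) from above, fingertips over the 16 mm walls.
- tray_c_lug (a point): top of the grip lug of tray_c, 48 mm above the tray's underside, at x = -32 mm in the tray's frame
- tray_d: white plastic parts tray, small wheels fixed in it, 110 (x) x 58 (y) x 16 mm, 0.11 to 0.18 kg; all trays alike; may be absent. Origin: centre of the underside, z up, x from front to back. Upright grip lug 22 (x) x 12 (y) mm centred at x = -32, y = 0 mm, its top 48 mm above the underside: pinch its 12 mm (along y) from above, fingertips over the 16 mm walls.
- tray_d_lug (a point): top of the grip lug of tray_d, 48 mm above the tray's underside, at x = -32 mm in the tray's frame
- oil_jar: bystander: amber glass jar, 56 mm across, 75 mm tall, on the bench; origin at the centre of its underside; leave alone
- screwdriver: bystander: screwdriver 150 mm long, lying on the bench; leave alone
- movement_holder: bystander: steel and brass movement holder, 70 x 50 x 32 mm with a thumb screw, on the bench; origin at the centre of its underside; leave alone
Mind the look-alikes: they are no part of the job. Leave any pink or turquoise look-alike of the tray_a alone.

How it is judged:
By the outcome, as a careful person would: the job done as asked, in the order asked, and still so for the second after the job is handed in, with the robot touching nothing.
Of tray_a, tray_b, tray_c, tray_d only 3 to 4 are there at a start; the rules pass over those that are not, and their reading is None.
At some moment in a run one of keeper, tray_a, tray_b, tray_c, tray_d may be knocked a few centimetres aside while the robot is not near it.
Once in a run the grip may slacken for a moment while it holds something.
It also fails if it takes over 210 s, if anything falls off the work surface, if the arm or the gripper's body presses on something with over 40 N, if the wrist force passes 120 N, or if a joint passes its speed limit or range.

## Working session

There is one attempt and no reset: what is moved stays moved. The work goes in short steps, Python scripts to look and compute and a shell command to move; the robot and the scene stay as the last step left them, time stands still between calls to the robot, and variables do not carry over. Pictures are saved under pics/ and viewed, at most 14 in all, crops included, and the job is handed in when it is done.

```bash
ls; mkdir -p pics
cat > h.py <<'E'
import numpy as np,cv2
from bench import monitor,cams,ticket,r
def snap(n,f=None):
    c=cams.camera(n)
    if f: cv2.imwrite('pics/'+f,c['pixels'])
    return c
def cloud(c):
    z=c['z_map'];h,w=z.shape
    F=h/2/np.tan(np.radians(c['vfov'])/2)
    v,u=np.mgrid[:h,:w]
    P=np.stack([(u-c['cx'])/F*z,-(v-c['cy'])/F*z,-z],-1)
    return P@c['T'][:3,:3].T+c['T'][:3,3]
E
python3 - <<'E'
from h import *
a=snap('top','top0.png');b=snap('scene','scene0.png')
print({k:v for k,v in a.items() if k not in('pixels','z_map')})
print({k:v for k,v in b.items() if k not in('pixels','z_map')})
np.savez('t0.npz',P=cloud(a),z=a['z_map'])
print(r.tcp_to_grasp,monitor.read_state())
E
```

```text
pics
{'vfov': 52.12296713107693, 'cx': 280.6788461853456, 'cy': 210.6460239393085, 'T': array([[-0.01607241,  0.9977052 , -0.06577244,  0.46982743],
       [-0.9995901 , -0.01447441,  0.0247007 ,  0.01555355],
       [ 0.023692  ,  0.06614248,  0.99752888,  1.34650715],
       [ 0.        ,  0.        ,  0.        ,  1.        ]])}
{'vfov': 43.25907282968711, 'cx': 286.18018217704577, 'cy': 204.46522597685393, 'T': array([[ 0.77711425, -0.3592474 ,  0.51675406,  1.61898369],
       [ 0.62919754,  0.46210322, -0.62495686, -1.32904315],
       [-0.01427959,  0.81080326,  0.58514457,  1.31186163],
       [ 0.        ,  0.        ,  0.        ,  1.        ]])}
0.0187 {'time': 0.1, 'joint_positions': array([-1.3446208 ,  0.33279664, -0.06471673,  1.4608411 ,  0.02157635,
        1.3498945 , -0.08851616]), 'joint_vel': array([ 5.85529099e-05, -1.40739221e-03,  1.46598344e-03, -2.29489435e-03,
        4.55756010e-05, -4.50415376e-05,  3.56099001e-04]), 'joint_torque': array([ 1.54425652e-03, -6.24545360e+01,  2.45161552e-02, -3.90712237e+01,
       -6.15367549e-02,  3.66909499e-02,  8.25737584e-05]), 'ee_pos': array([0.15378773, 0.60543445, 0.2218488 ]), 'eef_rot': array([ 1.24060615e-01,  9.92274446e-01, -6.19438227e-04, -6.36926207e-05]), 'ft_force': array([-0.03048654,  0.16479125, -0.46189935]), 'torque': array([ 0.02949907, -0.01514977, -0.00910132]), 'grip_force': 0.0, 'width': 0.08720264900992535}
```

View pics/top0.png

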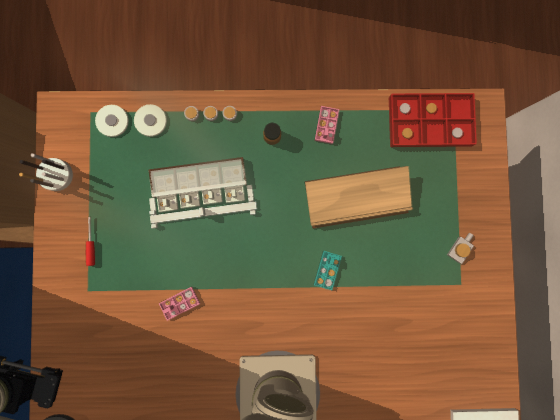

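View pics/scene0.png

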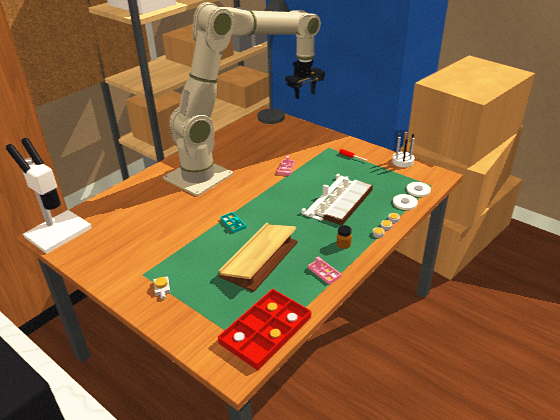

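The top view shows the hood at about px (200,180) with white trays in its bays and the keeper across the front at (203,211). The stand is at (358,196). The look-alikes are pink at (328,125) and (180,303) and turquoise at (328,270). The jar is at (272,132), the screwdriver at (90,245) and the holder at (462,249). I'll enlarge the hood and stand next.

Run:
```python
from h import *
im=cv2.imread('pics/top0.png')
a=cv2.resize(im[150:230,140:270],None,fx=6,fy=6,interpolation=cv2.INTER_CUBIC)
cv2.imwrite('pics/crop0.png',a)
P=np.load('t0.npz')['P']
z=P[...,2]
np.set_printoptions(linewidth=250,suppress=True)
for rr in range(156,226,4): print(rr,(z[rr,144:264:4]*1000).astype(int))
m=np.zeros(z.shape,bool); m[160:232,300:416]=1
m&=z>0.02
q=P[m]; print(q.min(0),q.max(0))
# plane fit stand
n=q[(q[:,2]>.03)]
for _ in range(5):
    c=np.linalg.lstsq(np.c_[n[:,:2],np.ones(len(n))],n[:,2],rcond=None)[0]
    e=n[:,2]-np.c_[n[:,:2],np.ones(len(n))]@c; n=n[abs(e)<max(.003,1.5*e.std())]
print(c,len(n),e.std(),np.arctan(np.hypot(*c[:2])),np.arctan2(c[1],c[0]))
print(cv2.minAreaRect(n[:,:2].astype(np.float32)*1000))
print(cv2.boxPoints(cv2.minAreaRect(n[:,:2].astype(np.float32)*1000)))
print(np.median(z[130:150,300:310]))
```

```text
156 [-2  4 -3  2  0  1  1 -1  1  0  3  0 -2  4 10  1  0  6  2  3  1  0  0 -2 -2  0  0  1 -3 -3]
160 [ 0  2 -1  0  0 -3  2  0  0  0  3 -1 -3  1  0 -2  1  2 27 25 27 27 27 28 29  1  0  1 -1 -2]
164 [ 3 -1  2 -1  3  1  1  0  0  0  0 28 30 31 25 29 28 27 28 27 25 28 28 32 30  2  0  1  1  0]
168 [-1  2 -1 28 27 29 27 25 32 27 23 27 27 29 31 29 24 26 28 30 26 28 27 28 22 10  3  0  2  2]
172 [ 0  0 29 28 25 25 25 31 28 26 31 25 27 27 26 30 30 27 27 29 30 29 27 28 23 30  0  1  3  1]
176 [ 0 -3 26 28 27 28 24 29 26 30 27 26 28 27 26 27 25 27 24 29 27 31 31 30 24 23  3  0  5  1]
180 [ 2  1 33 31 30 28 29 24 32 26 28 26 30 24 26 25 28 27 25 30 34 32 25 27 29 27  3  6  2  0]
184 [   0    4   29   30   33   32   31   27   26   28   26   22   27   31   24 1346   26   26   34   25   29   26   28   30   30   30    2    1    2   -1]
188 [ 1 -2 26 24 27 37 29 31 30 28 30 23 31 26 30 25 25 25 25  5 14 15  0  4  4  0  9  2  4  7]
192 [ 1  0 29 24 26 26 27 29 31 26 32 12 15 12  1  2 45 33  3 19 -3 -1 47  1 11  3  5  1  0 -3]
196 [-1  3 28 21  0  3 11 12  0 14  4 47  3  2  3  7 41 48  4 17  2 10 45 20  6 
[... 398 characters left out ...]
]
216 [ 0  0 15 21 16 12 14 15 13  9 12 12 12 17 18  2  3  2  4  1 -2  4 -3  2  0 -1 -1  2 -2  3]
220 [ 2  0 11 16 16 13  9  5  5  3  4 -4  2  0 -2 -3  1  0 -1  1  4  3 -3 -4  2  1  0  3  0  0]
224 [ 0  5 19 14  0  2 -2  3  0 -2 -1 -1 -1  2  0 -4  1  1  3  1  3  0 -2  2  1 -3  0  0 -1  4]
[ 0.46982743 -0.41919846  0.02437432] [0.68456895 0.01555355 1.34650715]
[ 0.29527637  0.04339221 -0.1134874 ] 3123 0.0016152395331709775 0.2900320447906085 0.14591021204672247
((598.7545166015625, -255.10984802246094), (128.65692138671875, 316.6236267089844), 8.427152633666992)
[[ 511.91974  -107.93478 ]
 [ 558.3215   -421.13983 ]
 [ 685.5893   -402.2849  ]
 [ 639.18756   -89.079865]]
0.0005927169759373241
```

View pics/crop0.png

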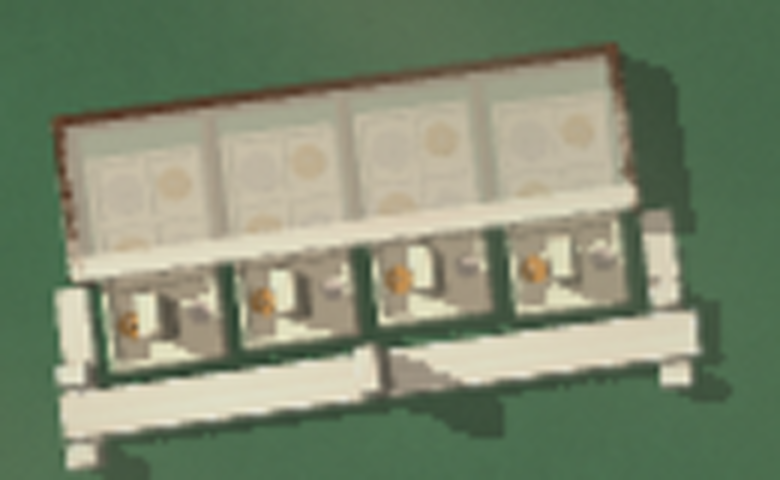

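Four trays are present, one white tray in each bay. The lugs in the crop are at about (145,315), (283,292), (422,267) and (560,255). The keeper fin is at (368,368). I'll fit these coarsely and then refine with the wrist camera.

Run:
```python
from h import *
P=np.load('t0.npz')['P'];z=P[...,2]
np.set_printoptions(suppress=True,precision=4)
m=np.zeros(z.shape,np.uint8); m[155:200,145:250]=1
m&=((z>.02)&(z<.036)).astype(np.uint8)
m=cv2.morphologyEx(m,cv2.MORPH_OPEN,np.ones((5,5)))
q=P[m>0][:,:2].astype(np.float32)*1000
print(cv2.minAreaRect(q),cv2.boxPoints(cv2.minAreaRect(q)).round(),np.median(z[m>0]))
m=np.zeros(z.shape,np.uint8); m[180:225,145:260]=1
m&=((z>.038)&(z<.075)).astype(np.uint8)
n,l,s,c=cv2.connectedComponentsWithStats(m)
for i in range(1,n):
    if s[i,4]>5: print(c[i],s[i,4],np.median(P[l==i],0), P[l==i].mean(0))
# rough keeper bar pts
def w(u,v): # crop px -> world
    return P[int(round(150+v/6)),int(round(140+u/6))]
for p in [(62,412),(698,330),(80,290),(75,455),(660,215),(677,372)]: print(p,w(*p))
```

```text
((666.0527954101562, 239.16702270507812), (87.17689514160156, 292.26641845703125), 7.061702728271484) [[605. 379.]
 [641.  89.]
 [727. 100.]
 [691. 390.]] 0.02804126096555859
[233.1667 192.3333] 30 [0.6137 0.1269 0.0474] [0.6133 0.1267 0.047 ]
[209.9394 194.1818] 33 [0.6091 0.1968 0.0464] [0.6087 0.197  0.0463]
[187.     197.9697] 33 [0.5977 0.2659 0.0467] [0.5981 0.2661 0.0468]
[164.3636 201.7576] 33 [0.5872 0.3337 0.0474] [0.5875 0.3341 0.0472]
[201.0476 211.0952] 42 [0.5573 0.2224 0.0568] [0.5571 0.2227 0.055 ]
(62, 412) [0.5377 0.3861 0.0143]
(698, 330) [0.5772 0.0593 0.0043]
(80, 290) [0.6035 0.3796 0.0051]
(75, 455) [0.5158 0.3783 0.0198]
(660, 215) [0.6373 0.0774 0.0042]
(677, 372) [0.5541 0.0682 0.0239]
```

```bash
python3 -m crank '{"steps":[[[1,-1,0],[0,0,0.43]],[[1,-1,0],[0,0,0.43]],[[1,-1,0],[0,0,0.43]],[[1,-1,0],[0,0,0.43]],[[1,-1,0],[0,0,0.43]],[[1,-1,0],[0,0,0.43]],[[1,-1,0],[0,0,0.43]],[[1,-1,0],[0,0,0.43]],[[1,-1,0],[0,0,0.43]],[[1,-1,0],[0,0,0.4]]]}' 87 20
python3 -m crank '{"steps":[[[1,-1,0],[0,0,0]],[[1,-1,0],[0,0,0]],[[1,-1,0],[0,0,0]],[[1,-1,0],[0,0,0]],[[0.6,-1,1],[0,0,0]],[[0,0,1],[0,0,0]],[[0,0,0],[0,0,0]],[[0,0,0],[0,0,0]],[[0,0,0],[0,0,0]]]}'
cat >> h.py <<'E'
from scipy.spatial.transform import Rotation as R
np.set_printoptions(suppress=True,precision=4,linewidth=200)
def st():
    s=monitor.read_state();M=R.from_quat(s['eef_rot']).as_matrix()
    print('t',s['time'],'p',s['ee_pos'],'z',M[:,2],'yaw',np.arctan2(-M[0,1],M[1,1]),'w',s['width'],'g',s['grip_force'],'f',s['ft_force'],'q',s['joint_positions']);return s
E
python3 - <<'E'
from h import *
st();c=snap('wrist','w0.png');np.savez('w0.npz',P=cloud(c));print(c['T'],c['vfov'])
E
```

```text
time: 0.93
ee_pos: [0.4047, 0.3542, 0.2224]
eef_rot: [-0.063, 0.998, -0.0, -0.0]
ft_force: [-0.3, 0.3, -0.0]
width: 0.087
grip_force: 0.0
time: 1.68
ee_pos: [0.5183, 0.2312, 0.2717]
eef_rot: [-0.062, 0.998, -0.0, -0.001]
ft_force: [-0.3, 0.9, -1.1]
width: 0.0871
grip_force: 0.0
t 1.6833 p [0.5183 0.2312 0.2717] z [-0.0011 -0.0002 -1.    ] yaw 0.12474048877823676 w 0.08710551042499859 g 0.0 f [-0.2819  0.855  -1.0895] q [-0.7166  0.1801  0.2503  1.5541 -0.0453  1.4141  1.2324]
[[-0.1243 -0.962  -0.2432  0.4525]
 [ 0.9922 -0.1205 -0.0303  0.2239]
 [-0.0001 -0.2451  0.9695  0.4346]
 [ 0.      0.      0.      1.    ]] 64.7639404450169
```

View pics/w0.png

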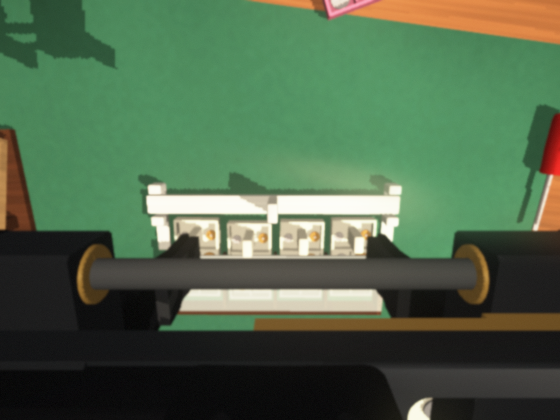

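The wrist view shows the keeper at (147–400, 204), its fin at (272,212), and the posts at (157,190) and (393,190). The four lugs sit just below it at (193,245)–(360,245).

```bash
cat >> h.py <<'E'
def blobs(P,mask,mina=15):
    m=cv2.morphologyEx(mask.astype(np.uint8),cv2.MORPH_OPEN,np.ones((2,2)))
    n,l,s,c=cv2.connectedComponentsWithStats(m)
    for i in range(1,n):
        if s[i,4]>=mina:
            q=P[l==i]; rc=cv2.minAreaRect(q[:,:2].astype(np.float32)*1000)
            print('px',c[i].round(),'n',s[i,4],'med',np.median(q,0),'rect',np.round(rc[0],1),np.round(rc[1],1),round(rc[2],1))
E
python3 - <<'E'
from h import *
P=np.load('w0.npz')['P'];z=P[...,2];x=P[...,0];y=P[...,1]
reg=np.zeros(z.shape,bool);reg[170:262,130:420]=1
blobs(P,reg&(z>.05)&(z<.075))
print('lugs');blobs(P,reg&(z>.04)&(z<.053)&(x>.57))
print('bar')
v,u=np.mgrid[:420,:560]
b=(v>=196)&(v<=212)&(u>140)&(u<405)&(z>.008)&(z<.03)
blobs(P,b)
q=P[b&(abs(u-272)>20)]
print(np.median(q[:,2]),np.polyfit(q[:,1],q[:,0],1), q[:,1].min(),q[:,1].max())
print('posts');blobs(P,(v>175)&(v<245)&((abs(u-157)<10)|(abs(u-392)<10))&(z>.016)&(z<.03))
E
```

```text
px [273. 213.] n 206 med [0.5578 0.225  0.0582] rect [566.5 225.7] [42.3 10.6] 5.7
lugs
px [359. 245.] n 181 med [0.5883 0.3357 0.0481] rect [530.7 292.7] [207.9  20.8] 38.0
px [248. 248.] n 183 med [0.6088 0.1995 0.048 ] rect [542.8 206.6] [ 15.  183.3] 83.8
px [303. 246.] n 177 med [0.599  0.2684 0.0482] rect [606.6 271. ] [39.4 14.6] 8.8
bar
px [274. 205.] n 4115 med [0.558  0.2239 0.0145] rect [513.5 219.8] [120.  339.2] 7.3
0.01450990095408683 [-0.1247  0.5851] 0.06009014009981406 0.388740038377562
posts
px [155. 190.] n 134 med [0.5551 0.0736 0.022 ] rect [510.2 143.6] [ 16.  197.6] 33.1
px [395. 190.] n 132 med [0.5185 0.3755 0.0221] rect [492.7 307.2] [184.3  16.3] 69.3
px [159. 221.] n 130 med [0.5968 0.0787 0.0221] rect [528.9 141.7] [ 17.  223.8] 47.2
px [392. 221.] n 126 med [0.5594 0.3806 0.0221] rect [513.8 308.7] [208.9  17.7] 57.4
```

```bash
python3 -m crank '{"steps":[[[0.8,-0.14,-1],[0,0,0]],[[0.77,-0.13,-1],[0,0,0]],[[0,0,-1],[0,0,0]],[[0,0,-1],[0,0,0]],[[0,0,-1],[0,0,0]],[[0,0,-1],[0,0,0]],[[0,0,-1],[0,0,0]],[[0,0,-1],[0,0,0]],[[0,0,-0.5],[0,0,0]],[[0,0,-0.5],[0,0,0]]]}' 50 20
python3 -m crank '{"steps":[[[0,0,-0.4],[0,0,0]],[[0,0,-0.4],[0,0,0]],[[0,0,0],[0,0,0]],[[0,0,0],[0,0,0]]]}'
python3 -m crank '{"steps":[[[0,0,0],[0,0,0]],[[0,0,0],[0,0,0]],[[0,0,0],[0,0,0]],[[0,0,0],[0,0,0]],[[0,0,0],[0,0,0]],[[0,0,0],[0,0,0]]]}' 0 30
python3 -c "
from h import *
st()"
```

```text
time: 2.57
ee_pos: [0.5569, 0.2241, 0.0457]
eef_rot: [-0.062, 0.998, -0.0, -0.001]
ft_force: [-0.0, -1.4, -0.5]
width: 0.0504
grip_force: 0.0
time: 2.9
ee_pos: [0.5582, 0.2241, 0.0277]
eef_rot: [-0.062, 0.998, 0.0, -0.0]
ft_force: [-0.4, -0.6, -0.4]
width: 0.0499
grip_force: 0.0
time: 3.4
ee_pos: [0.5582, 0.2241, 0.0278]
eef_rot: [-0.062, 0.998, 0.0, 0.0]
ft_force: [0.2, -0.1, -0.1]
width: 0.0178
grip_force: 0.0
t 3.4 p [0.5582 0.2241 0.0278] z [ 0.0002  0.0002 -1.    ] yaw 0.12381530159374327 w 0.017791719677321106 g 0.0 f [ 0.1956 -0.0755 -0.0949] q [-0.6484  0.4645  0.2371  1.735  -0.1292  0.9571  1.3337]
```

```bash
python3 -m crank '{"steps":[[[0,0,0],[0,0,0]],[[0,0,0],[0,0,0]],[[0,0,0],[0,0,0]],[[0,0,0],[0,0,0]]]}' 0 40
python3 -m crank '{"steps":[[[0,0,0.3],[0,0,0]],[[0,0,0.3],[0,0,0]],[[0,0,0.3],[0,0,0]],[[0,0,0.3],[0,0,0]],[[0,0,0.3],[0,0,0]],[[0,0,0],[0,0,0]],[[0,0,0],[0,0,0]]]}'
```

```text
time: 3.73
ee_pos: [0.5582, 0.224, 0.0277]
eef_rot: [-0.062, 0.998, 0.0, 0.0]
ft_force: [-0.6, -0.1, 1.1]
width: 0.0116
grip_force: 40.0
time: 4.32
ee_pos: [0.5584, 0.2242, 0.0657]
eef_rot: [-0.062, 0.998, 0.0, 0.001]
ft_force: [0.1, -0.0, -2.4]
width: 0.0116
grip_force: 40.0
```

```bash
python3 -m crank '{"steps":[[[-0.7,-0.09,0],[0,0,0]],[[-0.7,-0.09,0],[0,0,0]],[[-0.7,-0.09,0],[0,0,0]],[[-0.7,-0.09,0],[0,0,0]],[[-0.7,-0.09,0],[0,0,0]],[[-0.7,-0.09,0],[0,0,0]],[[-0.7,-0.09,0],[0,0,0]],[[0,0,0],[0,0,0]],[[0,0,0],[0,0,0]],[[0,0,0],[0,0,0]]]}'
python3 -m crank '{"steps":[[[0,0,-0.4],[0,0,0]],[[0,0,-0.4],[0,0,0]],[[0,0,-0.4],[0,0,0]],[[0,0,-0.3],[0,0,0]],[[0,0,-0.12],[0,0,0]],[[0,0,0],[0,0,0]],[[0,0,0],[0,0,0]],[[0,0,0],[0,0,0]]]}'
```

```text
time: 5.15
ee_pos: [0.4362, 0.2084, 0.0652]
eef_rot: [-0.062, 0.998, 0.0, 0.0]
ft_force: [0.1, -0.3, -1.5]
width: 0.0119
grip_force: 40.0
time: 5.82
ee_pos: [0.4356, 0.2082, 0.0242]
eef_rot: [-0.062, 0.998, -0.0, -0.0]
ft_force: [-0.3, -0.6, -1.3]
width: 0.0113
grip_force: 40.0
```

```bash
python3 -m crank '{"steps":[[[0,0,-0.02],[0,0,0]],[[0,0,0],[0,0,0]],[[0,0,0],[0,0,0]],[[0,0,0],[0,0,0]],[[0,0,0],[0,0,0]]]}' 40
python3 -m crank '{"steps":[[[0,0,1],[0,0,0]],[[0,0,1],[0,0,0]],[[0,0,1],[0,0,0]],[[0,0,1],[0,0,0]],[[0,0,1],[0,0,0]],[[0,0,1],[0,0,0]],[[0,0,1],[0,0,0]],[[0,0,1],[0,0,0]],[[0,0,0],[0,0,0]],[[0,0,0],[0,0,0]]]}'
python3 - <<'E'
from h import *
st();c=snap('wrist','w1.png');P=cloud(c);z=P[...,2];x=P[...,0];y=P[...,1]
reg=(x>.57)&(x<.65)&(y>.08)&(y<.39)
print('lugs');blobs(P,reg&(z>.042)&(z<.053))
blobs(P,reg&(z>.014)&(z<.02),100)
print('keeper');blobs(P,(x>.38)&(x<.5)&(y>0)&(y<.42)&(z>.005)&(z<.02),100);blobs(P,(x>.38)&(x<.5)&(y>0)&(y<.42)&(z>.045)&(z<.06))
E
```

```text
time: 6.23
ee_pos: [0.4357, 0.2084, 0.0242]
eef_rot: [-0.062, 0.998, 0.0, 0.0]
ft_force: [-0.0, 0.3, 1.2]
width: 0.0359
grip_force: 0.0
time: 7.07
ee_pos: [0.4363, 0.2087, 0.2253]
eef_rot: [-0.062, 0.998, 0.001, 0.001]
ft_force: [0.1, -0.9, -1.0]
width: 0.0403
grip_force: 0.0
t 7.0667 p [0.4363 0.2087 0.2253] z [ 0.0023  0.0018 -1.    ] yaw 0.12383968824966073 w 0.04028700447169497 g 0.0 f [ 0.1242 -0.8561 -1.0179] q [-0.7666  0.007   0.2285  1.8318 -0.0021  1.3002  1.157 ]
lugs
px [304. 301.] n 172 med [0.5821 0.2515 0.0162] rect [489.  246.9] [249.9  51.4] 9.4
px [264. 303.] n 188 med [0.5906 0.2079 0.0161] rect [497.2 187.3] [250.   55.9] 6.4
keeper
px [283. 180.] n 5756 med [0.4353 0.2035 0.0105] rect [409.6 207.8] [ 80.4 335.6] 7.1
px [283. 187.] n 261 med [0.4352 0.21   0.0543] rect [441.  211.3] [36.5 12. ] 5.9
```

View pics/w1.png

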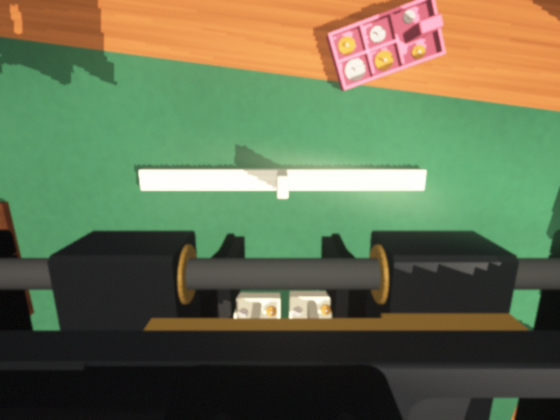

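The keeper is laid flat at (283,180). The pink look-alike is at (388,40). I'll check the trays again with the top camera, using the known top-to-wrist bias of about (+1.3, +2.5) mm.

```bash
cat >> h.py <<'E'
def toplugs(f=None):
    c=snap('top',f);P=cloud(c);z=P[...,2];x=P[...,0];y=P[...,1]
    blobs(P,(x>.45)&(x<.65)&(y>.05)&(y<.42)&(z>.038)&(z<.055),10);return P
E
python3 - <<'E'
from h import *
toplugs('top1.png')
E
```

```text
px [234. 193.] n 32 med [0.6117 0.1241 0.0459] rect [612.5 125.3] [20.6  9.6] 1.3
px [211. 195.] n 31 med [0.606  0.194  0.0452] rect [607.  195.7] [18.2  9.6] 5.8
px [188. 199.] n 32 med [0.5947 0.2632 0.0464] rect [596.2 265. ] [17.1  9.8] 4.7
px [165. 203.] n 30 med [0.5836 0.3322 0.0458] rect [533.3 176.9] [346.2  20.1] 71.8
```

```bash
python3 -m crank '{"steps":[[[0.9,-0.4,-0.5],[0,0,0]],[[0.9,-0.4,-0.5],[0,0,0]],[[0.9,-0.4,-0.5],[0,0,0]],[[0.9,-0.4,-0.5],[0,0,0]],[[0.9,-0.4,-0.5],[0,0,0]],[[0.9,-0.4,-0.5],[0,0,0]],[[0.9,-0.4,-0.5],[0,0,0]],[[0.81,-0.37,-0.5],[0,0,0]],[[0,0,-0.5],[0,0,0]],[[0,0,-0.5],[0,0,0]]]}' 40 40
python3 -m crank '{"steps":[[[0,0,-0.7],[0,0,0]],[[0,0,-0.7],[0,0,0]],[[0,0,-0.7],[0,0,0]],[[0,0,-0.5],[0,0,0]],[[0,0,-0.3],[0,0,0]],[[0,0,-0.2],[0,0,0]],[[0,0,0],[0,0,0]],[[0,0,0],[0,0,0]]]}'
python3 -m crank '{"steps":[[[0,0,0],[0,0,0]],[[0,0,0],[0,0,0]],[[0,0,0],[0,0,0]],[[0,0,0],[0,0,0]],[[0,0,0],[0,0,0]],[[0,0,0],[0,0,0]],[[0,0,0],[0,0,0]]]}' 0
```

```text
time: 8.0
ee_pos: [0.6131, 0.1278, 0.0966]
eef_rot: [-0.061, 0.998, -0.001, -0.001]
ft_force: [-0.6, 0.4, -0.4]
width: 0.0399
grip_force: 0.0
time: 8.67
ee_pos: [0.6136, 0.1292, 0.022]
eef_rot: [-0.062, 0.998, 0.0, 0.0]
ft_force: [0.5, 1.2, 0.2]
width: 0.0402
grip_force: 0.0
time: 9.25
ee_pos: [0.6136, 0.1288, 0.0219]
eef_rot: [-0.062, 0.998, -0.0, 0.0]
ft_force: [-1.2, -0.2, 3.6]
width: 0.0117
grip_force: 39.8
```

```bash
python3 -m crank '{"steps":[[[-0.5,-0.062,0],[0,0,0]],[[-0.5,-0.062,0],[0,0,0]],[[-0.5,-0.062,0],[0,0,0]],[[-0.5,-0.062,0],[0,0,0]],[[-0.5,-0.062,0],[0,0,0]],[[-0.5,-0.062,0],[0,0,0]],[[-0.4,-0.05,0],[0,0,0]],[[0,0,0],[0,0,0]],[[0,0,0],[0,0,0]]]}'
python3 - <<'E'
from h import *
st();toplugs('top2.png')
E
```

```text
time: 10.0
ee_pos: [0.5282, 0.1187, 0.0218]
eef_rot: [-0.062, 0.998, 0.0, -0.0]
ft_force: [-3.2, -0.7, 4.7]
width: 0.0117
grip_force: 39.9
t 10.0 p [0.5282 0.1187 0.0218] z [-0.0004  0.0004 -1.    ] yaw 0.12415768416561584 w 0.011660910348272473 g 39.87974401563406 f [-3.1848 -0.7377  4.669 ] q [-0.5806  0.3654  0.3211  1.9026 -0.1456  0.8962  1.507 ]
px [210. 194.] n 23 med [0.6087 0.1939 0.0485] rect [588.5 175.1] [73.2 14.5] 44.5
px [188. 199.] n 33 med [0.595  0.2632 0.0448] rect [595.9 264.8] [17.3 10.5] 0.6
px [165. 203.] n 31 med [0.5847 0.3322 0.0464] rect [584.7 338. ] [17.  18.8] 5.2
```

```bash
python3 -m crank '{"steps":[[[0,0,0.4],[0,0,0]],[[0,0,0.8],[0,0,0]],[[0,0,0.8],[0,0,0]],[[0,0,0.8],[0,0,0]],[[0,0,0.8],[0,0,0]],[[0,0,0.8],[0,0,0]],[[0,-0.5,0.8],[0,0,0]],[[0,-0.8,0.8],[0,0,0]],[[0,-0.8,0.8],[0,0,0]],[[0,-0.8,0.8],[0,0,0]]]}'
python3 -m crank '{"steps":[[[0,-0.8,0],[0,0,0]],[[0,-0.8,0],[0,0,0]],[[0,-0.8,0],[0,0,0]],[[0,-0.8,0],[0,0,0]],[[0,-0.8,0],[0,0,0]],[[0,-0.8,0],[0,0,0]],[[-0.2,-0.8,0],[0,0,0]],[[-0.5,-0.8,0],[0,0,0]],[[-0.5,-0.8,0],[0,0,0]],[[-0.5,-0.8,0],[0,0,0]]]}'
python3 -m crank '{"steps":[[[-0.5,-0.8,0],[0,0,0]],[[-0.5,-0.8,0],[0,0,0]],[[-0.5,-0.8,0],[0,0,0]],[[-0.5,-0.8,0],[0,0,0]],[[0,0,0],[0,0,0]],[[0,0,0],[0,0,0]],[[0,0,0],[0,0,0]]]}'
python3 - <<'E'
from h import *
st();c=snap('wrist','w2.png');P=cloud(c);np.savez('w2.npz',P=P)
z=P[...,2];x=P[...,0];y=P[...,1]
a=(x>.45)&(x<.75)&(y>-.46)&(y<-.05)&(z>.028)&(z<.09)
q=P[a]
for _ in range(8):
    A=np.c_[q[:,:2],np.ones(len(q))];k=np.linalg.lstsq(A,q[:,2],rcond=None)[0];e=q[:,2]-A@k;q=q[abs(e)<max(.0015,2*e.std())]
print(k,len(q),np.arctan(np.hypot(*k[:2])),np.arctan2(k[1],k[0]),cv2.minAreaRect(q[:,:2].astype(np.float32)*1000),k@[.6,-.2551,1])
E
```

```text
time: 10.88
ee_pos: [0.5286, 0.045, 0.2131]
eef_rot: [-0.062, 0.998, -0.0, 0.0]
ft_force: [-0.3, -0.5, -1.6]
width: 0.0116
grip_force: 39.9
time: 11.72
ee_pos: [0.4855, -0.1554, 0.212]
eef_rot: [-0.062, 0.998, -0.0, -0.0]
ft_force: [0.6, -0.5, -0.9]
width: 0.0116
grip_force: 39.9
time: 12.3
ee_pos: [0.4364, -0.2337, 0.2119]
eef_rot: [-0.062, 0.998, 0.0, 0.0]
ft_force: [1.0, 0.6, -2.0]
width: 0.0118
grip_force: 39.9
t 12.3 p [ 0.4364 -0.2337  0.2119] z [ 0.0004  0.0002 -1.    ] yaw 0.12390135387231968 w 0.011805783160472661 g 39.87894689664245 f [ 0.9902  0.6069 -2.0157] q [-0.2189  0.0335  0.6398  1.8406 -0.0212  1.2739  2.1215]
[ 0.2922  0.0764 -0.0985] 314 0.29334150744192145 0.2555835296430771 ((589.9152221679688, -407.860595703125), (30.142223358154297, 15.766419410705566), 9.933335304260254) 0.057316061571074134
```

View pics/w2.png

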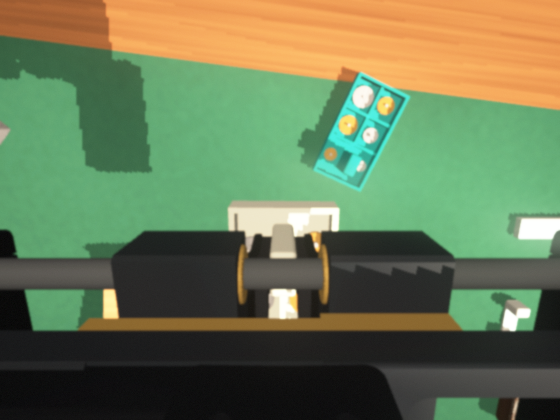

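The tray hangs straight in the grip, with its front edge at v≈205. The turquoise look-alike is at (362,130). I'll shift forward so the stand appears in the clear upper half of the picture.

```bash
python3 -m crank '{"steps":[[[0.9,-0.1,0.2],[0,0,0]],[[0.9,-0.1,0.2],[0,0,0]],[[0.9,-0.1,0.2],[0,0,0]],[[0.9,-0.1,0.2],[0,0,0]],[[0.9,-0.1,0.2],[0,0,0]],[[0.9,-0.1,0.2],[0,0,0]],[[0.9,-0.1,0.2],[0,0,0]],[[0.9,-0.1,0.2],[0,0,0]],[[0.9,-0.1,0.2],[0,0,0]],[[0.9,-0.1,0.2],[0,0,0]]]}'
python3 -m crank '{"steps":[[[0,0,0],[0,0,0]],[[0,0,0],[0,0,0]],[[0,0,0],[0,0,0]],[[0,0,0],[0,0,0]]]}' >/dev/null
cat >> h.py <<'E'
def stand(f):
    c=snap('wrist',f);P=cloud(c)
    z=P[...,2];x=P[...,0];y=P[...,1]
    m=(x>.48)&(x<.72)&(y>-.46)&(y<-.05)&(z>.028)&(z<.09)
    rr=np.nonzero(m)[0]; 
    m&=(np.mgrid[:420,:560][0]<200)
    q=P[m]
    for _ in range(8):
        A=np.c_[q[:,:2],np.ones(len(q))];k=np.linalg.lstsq(A,q[:,2],rcond=None)[0];e=q[:,2]-A@k;q=q[abs(e)<max(.002,2*e.std())]
    rc=cv2.minAreaRect(q[:,:2].astype(np.float32)*1000)
    print(k,len(q),'tilt',np.arctan(np.hypot(*k[:2])),'yaw',np.arctan2(k[1],k[0]),rc,cv2.boxPoints(rc).round(1).tolist(),'zc',k@[rc[0][0]/1e3,rc[0][1]/1e3,1])
    return P
E
python3 - <<'E'
from h import *
st();P=stand('w3.png');np.savez('w3.npz',P=P)
E
```

```text
time: 13.18
ee_pos: [0.6628, -0.2572, 0.261]
eef_rot: [-0.063, 0.998, 0.001, -0.0]
ft_force: [0.1, -0.8, -0.0]
width: 0.0119
grip_force: 40.0
t 13.5167 p [ 0.6604 -0.2587  0.2615] z [-0.0005  0.0005 -1.    ] yaw 0.123960454560128 w 0.011823450643019462 g 39.99992849305272 f [ 0.337   0.5348 -1.5854] q [-0.0654  0.5642  0.6172  1.1614 -0.3155  1.5077  2.1904]
[ 0.3056  0.045  -0.1191] 32704 tilt 0.2995590181983822 yaw 0.14628612766528643 ((601.9558715820312, -254.5253143310547), (122.46590423583984, 317.0940856933594), 8.349222183227539) [[518.2999877929688, -106.5999984741211], [564.4000244140625, -420.29998779296875], [685.5999755859375, -402.5], [639.5, -88.80000305175781]] zc 0.053330355448007766
```

View pics/w3.png

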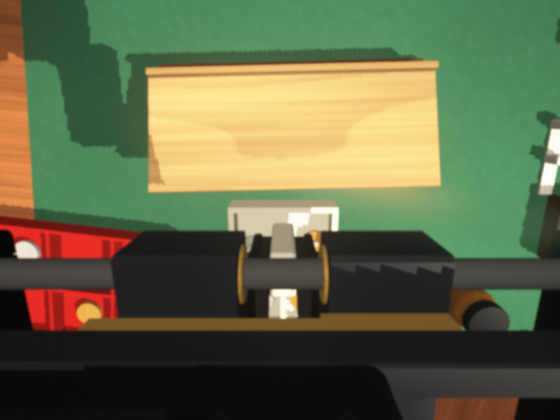

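```bash
cat >> h.py <<'E'
O=np.array([.5988,-.2550,.0524]);PSI=.146
RR=R.from_euler('z',PSI)*R.from_euler('y',-.30)
def goal(s,x,z):
    S=st();p=O+RR.apply(np.array([x,s,z])/1e3)
    T=RR*R.from_quat([0,1,0,0])   # tool x -> -x, z down
    d=(T*R.from_quat(S['eef_rot']).inv()).as_rotvec()
    print('goal',p,'dUnits',(p-S['ee_pos'])/.025,'rot5deg',np.degrees(d)/5)
    print('unit U',RR.apply([.04,0,0]),'N',RR.apply([0,0,.04]),'(per mm, in units)')
E
python3 -c "
from h import *
goal(-111,-33,60)"
```

```text
t 13.5667 p [ 0.6604 -0.2588  0.2617] z [-0.0001  0.0005 -1.    ] yaw 0.12376048302643351 w 0.01194762571666569 g 39.99992720782757 f [-1.1477  0.1339 -1.9158] q [-0.0653  0.5639  0.6174  1.1614 -0.3156  1.5077  2.1904]
goal [ 0.5662 -0.372   0.1   ] dUnits [-3.767  -4.5282 -6.4697] rot5deg [ 0.4568 -3.4074  0.2521]
unit U [0.0378 0.0056 0.0118] N [-0.0117 -0.0017  0.0382] (per mm, in units)
```

```bash
python3 -m crank '{"steps":[[[-0.6,-0.75,-0.3],[0.08,-0.57,0.04]],[[-0.6,-0.75,-0.3],[0.08,-0.57,0.04]],[[-0.6,-0.75,-0.3],[0.08,-0.57,0.04]],[[-0.6,-0.75,-0.3],[0.08,-0.57,0.04]],[[-0.6,-0.75,-0.3],[0.08,-0.57,0.04]],[[-0.77,-0.78,-0.3],[0.06,-0.56,0.05]],[[0,0,-0.5],[0,0,0]],[[0,0,-0.5],[0,0,0]],[[0,0,0],[0,0,0]],[[0,0,0],[0,0,0]]]}'
python3 -c "
from h import *
goal(-111,-33,34)"
```

```text
time: 14.4
ee_pos: [0.5662, -0.3717, 0.1916]
eef_rot: [-0.072, 0.986, 0.011, 0.149]
ft_force: [0.3, -0.3, -1.0]
width: 0.0118
grip_force: 40.0
t 14.4 p [ 0.5662 -0.3717  0.1916] z [ 0.2922  0.044  -0.9553] yaw 0.1462606640035442 w 0.011845880471934337 g 40.00008397735655 f [ 0.2582 -0.2684 -0.996 ] q [ 0.1912  0.3385  0.5353  1.6089 -0.4487  1.0713  2.5854]
goal [ 0.5738 -0.3709  0.0751] dUnits [ 0.3044  0.032  -4.6581] rot5deg [-0.0117 -0.0016 -0.003 ]
unit U [0.0378 0.0056 0.0118] N [-0.0117 -0.0017  0.0382] (per mm, in units)
```

Joint 7 is nearly at its limit at this end of the stand. This tray will go in the left-end slot, and I'll take the other trays with the gripper turned half round.

```bash
python3 -m crank '{"steps":[[[-0.1,0.88,0],[0,0,0]],[[-0.1,0.88,0],[0,0,0]],[[-0.1,0.88,0],[0,0,0]],[[-0.1,0.88,0],[0,0,0]],[[-0.1,0.88,0],[0,0,0]],[[-0.1,0.88,0],[0,0,0]],[[-0.1,0.88,0],[0,0,0]],[[-0.1,0.88,0],[0,0,0]],[[-0.1,0.88,0],[0,0,0]],[[-0.1,0.88,0],[0,0,0]]]}'
python3 -m crank '{"steps":[[[0,0,-0.6],[0,0,0]],[[0,0,-0.6],[0,0,0]],[[0,0,-0.6],[0,0,0]],[[0,0,-0.6],[0,0,0]],[[0,0,-0.6],[0,0,0]],[[0,0,-0.6],[0,0,0]],[[0,0,-0.4],[0,0,0]],[[0,0,0],[0,0,0]],[[0,0,0],[0,0,0]],[[0,0,0],[0,0,0]]]}'
python3 -c "
from h import *
goal(111,-33,25)"
```

```text
time: 15.23
ee_pos: [0.542, -0.1509, 0.1929]
eef_rot: [-0.072, 0.986, 0.011, 0.15]
ft_force: [0.7, -0.5, -1.6]
width: 0.0113
grip_force: 40.0
time: 16.07
ee_pos: [0.5424, -0.1523, 0.0928]
eef_rot: [-0.072, 0.986, 0.011, 0.15]
ft_force: [0.1, 0.1, -0.4]
width: 0.012
grip_force: 40.0
t 16.0667 p [ 0.5424 -0.1523  0.0928] z [ 0.2941  0.0428 -0.9548] yaw 0.14614504118975777 w 0.011994287472136687 g 39.99993204139173 f [ 0.0694  0.0811 -0.3789] q [-0.1207  0.1334  0.4144  2.0459 -0.2723  0.7146  2.1831]
goal [ 0.5442 -0.1508  0.0665] dUnits [ 0.0689  0.0601 -1.0515] rot5deg [ 0.0023  0.021  -0.0017]
unit U [0.0378 0.0056 0.0118] N [-0.0117 -0.0017  0.0382] (per mm, in units)
```

```bash
python3 -m crank '{"steps":[[[0.07,0.06,-0.35],[0,0,0]],[[0,0,-0.35],[0,0,0]],[[0,0,-0.35],[0,0,0]],[[0.02,0,-0.05],[0,0,0]],[[0.01,0,-0.04],[0,0,0]],[[0,0,0],[0,0,0]],[[0,0,0],[0,0,0]],[[0,0,0],[0,0,0]]]}'
python3 -m crank '{"steps":[[[0.01,0,-0.04],[0,0,0]],[[0,0,0],[0,0,0]],[[0,0,0],[0,0,0]]]}'
python3 -c "
from h import *
goal(111,-37,22)"
```

```text
time: 16.73
ee_pos: [0.5438, -0.1508, 0.0629]
eef_rot: [-0.072, 0.986, 0.011, 0.149]
ft_force: [-3.3, -0.6, 1.0]
width: 0.0113
grip_force: 40.0
time: 16.98
ee_pos: [0.5441, -0.1509, 0.0626]
eef_rot: [-0.072, 0.986, 0.011, 0.149]
ft_force: [-11.2, 0.8, 12.5]
width: 0.0116
grip_force: 40.0
t 16.9833 p [ 0.5441 -0.1509  0.0626] z [ 0.2924  0.0436 -0.9553] yaw 0.14576289105948176 w 0.011576608509615248 g 40.00179033726454 f [-11.1748   0.8356  12.4903] q [-0.1071  0.1862  0.4018  2.065  -0.3243  0.654   2.2285]
goal [ 0.5412 -0.1513  0.0625] dUnits [-0.115  -0.0149 -0.0059] rot5deg [-0.008   0.0003  0.0027]
unit U [0.0378 0.0056 0.0118] N [-0.0117 -0.0017  0.0382] (per mm, in units)
```

```bash
python3 -m crank '{"steps":[[[-0.007,0,0.023],[0,0,0]],[[-0.04,-0.006,-0.012],[0,0,0]],[[-0.04,-0.006,-0.012],[0,0,0]],[[-0.04,-0.006,-0.012],[0,0,0]],[[0,0,0],[0,0,0]],[[0,0,0],[0,0,0]]]}'
python3 -m crank '{"steps":[[[-0.04,-0.006,-0.012],[0,0,0]],[[0,0,0],[0,0,0]],[[0,0,0],[0,0,0]]]}'
python3 -c "
from h import *
goal(111,-37,22)"
```

```text
time: 17.48
ee_pos: [0.5418, -0.1513, 0.0621]
eef_rot: [-0.072, 0.986, 0.011, 0.15]
ft_force: [2.8, 0.3, -0.5]
width: 0.0113
grip_force: 40.0
time: 17.73
ee_pos: [0.5417, -0.1512, 0.0622]
eef_rot: [-0.072, 0.986, 0.01, 0.151]
ft_force: [8.1, -0.4, -2.7]
width: 0.0121
grip_force: 40.0
t 17.7333 p [ 0.5417 -0.1512  0.0622] z [ 0.2953  0.0425 -0.9545] yaw 0.14640329881087108 w 0.01210036919413218 g 39.99976499006152 f [ 8.12   -0.372  -2.7125] q [-0.1062  0.1804  0.4018  2.0733 -0.3233  0.6478  2.2312]
goal [ 0.5412 -0.1513  0.0625] dUnits [-0.0188 -0.0011  0.0126] rot5deg [ 0.0076  0.035  -0.0046]
unit U [0.0378 0.0056 0.0118] N [-0.0117 -0.0017  0.0382] (per mm, in units)
```

```bash
python3 -m crank '{"steps":[[[0.004,0,-0.014],[0,0,0]],[[0,0,0],[0,0,0]],[[0,0,0],[0,0,0]],[[0,0,0],[0,0,0]],[[0,0,0],[0,0,0]],[[0,0,0],[0,0,0]]]}' 36
python3 -m crank '{"steps":[[[-0.15,-0.02,0.48],[0,0,0]],[[-0.29,-0.04,0.95],[0,0,0]],[[-0.29,-0.04,0.95],[0,0,0]],[[0,0.5,1],[0,0.5,0]],[[0,0.8,1],[0,0.5,0]],[[0,0.8,0.5],[0,0.5,-0.5]],[[0,0.8,0],[0,0.5,-1]],[[0,0.8,0],[0,0.5,-1]],[[0,0.8,0],[0,0.5,-1]],[[0,0.8,0],[0,0.5,-1]]]}'
python3 -c "
from h import *
st()"
```

```text
time: 18.23
ee_pos: [0.5401, -0.1514, 0.061]
eef_rot: [-0.072, 0.986, 0.011, 0.149]
ft_force: [0.4, -0.1, -0.5]
width: 0.0348
grip_force: 0.0
time: 19.07
ee_pos: [0.5219, -0.0202, 0.1834]
eef_rot: [0.127, 0.992, 0.002, -0.002]
ft_force: [0.4, 0.1, 0.9]
width: 0.0361
grip_force: 0.0
t 19.0667 p [ 0.5219 -0.0202  0.1834] z [-0.0029  0.005  -1.    ] yaw -0.2547398359871021 w 0.036060046026277236 g 0.0 f [0.367  0.0562 0.8649] q [-0.3238  0.1307  0.3034  1.7977 -0.0469  1.2223  1.3094]
```

```bash
python3 -m crank '{"steps":[[[0.11,0.27,0],[0,0,-1]],[[0.11,0.27,0],[0,0,-1]],[[0.11,0.27,0],[0,0,-1]],[[0.11,0.27,0],[0,0,-1]],[[0.11,0.27,0],[0,0,-1]],[[0.11,0.27,0],[0,0,-1]],[[0.11,0.27,0],[0,0,-1]],[[0.11,0.27,0],[0,0,-1]],[[0.11,0.27,0],[0,0,-1]],[[0.11,0.27,0],[0,0,-1]]]}'
python3 -m crank '{"steps":[[[0.11,0.27,0],[0,0,-1]],[[0.11,0.27,0],[0,0,-1]],[[0.11,0.27,0],[0,0,-1]],[[0.11,0.27,0],[0,0,-1]],[[0.11,0.27,0],[0,0,-1]],[[0.11,0.27,0],[0,0,-1]],[[0.11,0.27,0],[0,0,-1]],[[0.11,0.27,0],[0,0,-1]],[[0.11,0.27,0],[0,0,-1]],[[0.11,0.27,0],[0,0,-1]]]}'
python3 -m crank '{"steps":[[[0,0.27,0],[0,0,-1]],[[0,0.27,0],[0,0,-1]],[[0,0.27,0],[0,0,-1]],[[0,0.27,0],[0,0,-1]],[[0,0.27,0],[0,0,-1]],[[0,0.27,0],[0,0,-1]],[[0,0.27,0],[0,0,-1]],[[0,0.27,0],[0,0,-1]],[[0,0.27,0],[0,0,-1]],[[0,0.27,0],[0,0,-1]]]}'
python3 -m crank '{"steps":[[[-1,0.2,0.5],[0,0,-1]],[[-1,0,0.5],[0,0,-0.7]],[[-1,0,0.5],[0,0,0]],[[-1,0,0.5],[0,0,0]],[[0,0,0],[0,0,0]],[[0,0,0],[0,0,0]],[[0,0,0],[0,0,0]]]}'
python3 - <<'E'
from h import *
st();c=snap('wrist','w4.png');P=cloud(c);z=P[...,2];x=P[...,0];y=P[...,1]
print('lugs');blobs(P,(x>.55)&(x<.66)&(y>.08)&(y<.39)&(z>.043)&(z<.053))
P=toplugs('top3.png');z=P[...,2];x=P[...,0];y=P[...,1]
print('keeper');blobs(P,(x>.38)&(x<.5)&(y>0)&(y<.42)&(z>.04)&(z<.06),8)
print('stand');blobs(P,(x>.5)&(x<.6)&(y<-.05)&(y>-.43)&(z>.085),8)
E
```

```text
time: 19.9
ee_pos: [0.5496, 0.0464, 0.183]
eef_rot: [0.534, 0.845, 0.003, 0.0]
ft_force: [-0.6, -1.2, -0.3]
width: 0.036
grip_force: 0.0
time: 20.73
ee_pos: [0.5771, 0.1139, 0.183]
eef_rot: [0.842, 0.54, 0.002, 0.001]
ft_force: [-0.0, 0.7, -0.6]
width: 0.0359
grip_force: 0.0
time: 21.57
ee_pos: [0.5769, 0.1814, 0.1829]
eef_rot: [0.991, 0.134, 0.001, 0.002]
ft_force: [1.0, -0.7, -0.7]
width: 0.0363
grip_force: 0.0
time: 22.15
ee_pos: [0.4773, 0.1861, 0.2329]
eef_rot: [0.998, 0.062, 0.002, 0.002]
ft_force: [0.2, 0.9, -0.6]
width: 0.0359
grip_force: 0.0
t 22.15 p [0.4773 0.1861 0.2329] z [ 0.0034 -0.0045 -1.    ] yaw -3.0169937714887656 w 0.03588182048313513 g 0.0 f [ 0.213   0.9249 -0.5849] q [-0.9155  0.0655  0.4756  1.7637 -0.0253  1.3185 -1.8808]
lugs
px [288.  54.] n 311 med [0.6088 0.1973 0.0482] rect [586.4 194. ] [84.6 13.6] 6.3
px [216.  56.] n 307 med [0.5983 0.2661 0.0482] rect [571.  239.1] [99.6 21.2] 45.5
px [146.  59.] n 329 med [0.5866 0.3334 0.0481] rect [573.  272.6] [162.2  23.3] 77.2
px [211. 195.] n 30 med [0.6062 0.194  0.0448] rect [607.3 195.3] [18.4  9.4] 1.8
px [188. 199.] n 29 med [0.5929 0.2649 0.0466] rect [530.  145.1] [285.3  16.3] 61.8
px [165. 203.] n 31 med [0.5848 0.3319 0.0463] rect [585.8 336. ] [17.  19.2] 76.7
keeper
stand
px [328. 217.] n 24 med [ 0.5322 -0.1545  0.0861] rect [ 533.9 -156.5] [18.5 16.5] 2.3
```

View pics/w4.png

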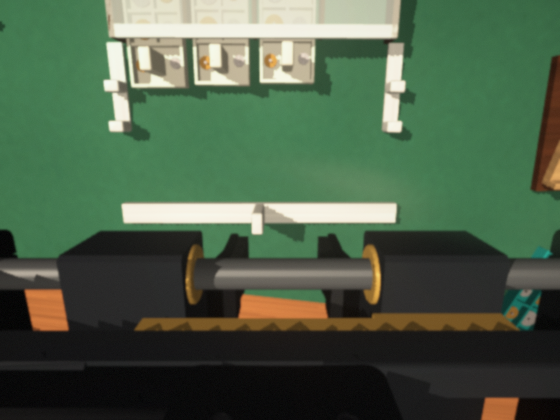

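Wrist view from the other side: three trays remain in their bays, with lugs at (288,54), (216,56) and (146,59). The keeper lies undisturbed at (258,213).

```bash
python3 -m crank '{"steps":[[[0.9,0.08,-0.5],[0,0,0]],[[0.9,0.08,-0.5],[0,0,0]],[[0.9,0.08,-0.5],[0,0,0]],[[0.9,0.08,-0.5],[0,0,0]],[[0.9,0.08,-0.5],[0,0,0]],[[0.76,0.09,-0.5],[0,0,0]],[[0,0,-0.5],[0,0,0]],[[0,0,-0.5],[0,0,0]],[[0,0,-0.5],[0,0,0]],[[0,0,-0.5],[0,0,0]]]}' 40
python3 -m crank '{"steps":[[[0,0,-0.7],[0,0,0]],[[0,0,-0.7],[0,0,0]],[[0,0,-0.7],[0,0,0]],[[0,0,-0.6],[0,0,0]],[[0,0,-0.4],[0,0,0]],[[0,0,-0.34],[0,0,0]],[[0,0,0],[0,0,0]],[[0,0,0],[0,0,0]]]}'
python3 -m crank '{"steps":[[[0,0,0],[0,0,0]],[[0,0,0],[0,0,0]],[[0,0,0],[0,0,0]],[[0,0,0],[0,0,0]],[[0,0,0],[0,0,0]],[[0,0,0],[0,0,0]],[[0,0,0],[0,0,0]]]}' 0
```

```text
time: 23.08
ee_pos: [0.6079, 0.1982, 0.1068]
eef_rot: [0.998, 0.062, 0.001, 0.002]
ft_force: [-0.1, 0.2, -0.0]
width: 0.04
grip_force: 0.0
time: 23.75
ee_pos: [0.6085, 0.1984, 0.0223]
eef_rot: [0.998, 0.062, 0.001, 0.002]
ft_force: [0.3, -0.1, 0.2]
width: 0.0399
grip_force: 0.0
time: 24.33
ee_pos: [0.6088, 0.1984, 0.0224]
eef_rot: [0.998, 0.062, 0.002, 0.002]
ft_force: [-0.2, -1.7, 2.6]
width: 0.0115
grip_force: 40.0
```

```bash
python3 -m crank '{"steps":[[[-0.5,-0.062,0],[0,0,0]],[[-0.5,-0.062,0],[0,0,0]],[[-0.5,-0.062,0],[0,0,0]],[[-0.5,-0.062,0],[0,0,0]],[[-0.5,-0.062,0],[0,0,0]],[[-0.5,-0.062,0],[0,0,0]],[[-0.4,-0.05,0],[0,0,0]],[[0,0,0],[0,0,0]],[[0,0,0],[0,0,0]]]}'
python3 -m crank '{"steps":[[[0,0,0.4],[0,0,0]],[[0,0,0.8],[0,0,0]],[[0,0,0.8],[0,0,0]],[[0,0,0.8],[0,0,0]],[[0,0,0.8],[0,0,0]],[[0,0,0.8],[0,0,0]],[[0,-0.5,0.8],[0,0,0]],[[0,-0.8,0.8],[0,0,0]],[[0,-0.8,0.8],[0,0,0]],[[0,0,0],[0,0,0]]]}'
sed -i 's/^def goal(s,x,z):/def goal(s,x,z,flip=1):/; s/    T=RR\*R.from_quat(\[0,1,0,0\]).*/    T=RR*R.from_quat([1,0,0,0] if flip else [0,1,0,0])/' h.py
python3 -c "
from h import *
goal(37,-33,80)"
```

```text
time: 25.08
ee_pos: [0.5233, 0.188, 0.0223]
eef_rot: [0.998, 0.062, 0.001, 0.002]
ft_force: [-4.5, -0.4, 5.3]
width: 0.0117
grip_force: 40.0
time: 25.92
ee_pos: [0.5263, 0.1308, 0.1967]
eef_rot: [0.998, 0.059, 0.004, 0.002]
ft_force: [2.8, -0.6, -1.4]
width: 0.0118
grip_force: 39.9
t 25.9167 p [0.5263 0.1308 0.1967] z [ 0.0088 -0.0038 -1.    ] yaw -3.0231695914393613 w 0.011760792998783852 g 39.94450979400426 f [ 2.8142 -0.6186 -1.3591] q [-0.8323  0.1658  0.5597  1.7511 -0.0862  1.2433 -1.704 ]
goal [ 0.5388 -0.2264  0.1191] dUnits [  0.5004 -14.289   -3.1066] rot5deg [ 0.4949 -3.3062  0.3218]
unit U [0.0378 0.0056 0.0118] N [-0.0117 -0.0017  0.0382] (per mm, in units)
```

```bash
python3 -m crank '{"steps":[[[0,-0.8,0],[0,0,0]],[[0,-0.8,0],[0,0,0]],[[0,-0.8,0],[0,0,0]],[[0,-0.8,0],[0,0,0]],[[0,-0.8,0],[0,0,0]],[[0,-0.8,0],[0,0,0]],[[0,-0.8,0],[0,0,0]],[[0,-0.8,0],[0,0,0]],[[0,-0.8,0],[0,0,0]],[[0,-0.8,0],[0,0,0]]]}'
python3 -m crank '{"steps":[[[0.1,-0.8,0],[0.08,-0.55,0.05]],[[0.1,-0.8,0],[0.08,-0.55,0.05]],[[0.1,-0.8,0],[0.08,-0.55,0.05]],[[0.1,-0.8,0],[0.08,-0.55,0.05]],[[0.1,-0.8,0],[0.08,-0.55,0.06]],[[0,-0.8,0],[0.09,-0.55,0.06]],[[0,-0.8,0],[0,0,0]],[[0,-0.6,-0.2],[0,0,0]],[[0,0,-0.4],[0,0,0]],[[0,0,0],[0,0,0]]]}'
python3 -m crank '{"steps":[[[0,0,-0.4],[0,0,0]],[[0,0,-0.4],[0,0,0]],[[0,0,-0.4],[0,0,0]],[[0,0,0],[0,0,0]],[[0,0,0],[0,0,0]]]}'
python3 -c "
from h import *
goal(37,-33,40)"
```

```text
time: 26.75
ee_pos: [0.5238, -0.0658, 0.1924]
eef_rot: [0.998, 0.062, 0.001, 0.003]
ft_force: [0.1, 0.3, -1.6]
width: 0.0121
grip_force: 39.9
time: 27.58
ee_pos: [0.5351, -0.2202, 0.1754]
eef_rot: [0.987, 0.074, 0.145, -0.01]
ft_force: [-1.0, 1.2, -1.2]
width: 0.012
grip_force: 39.9
time: 28.0
ee_pos: [0.5357, -0.2191, 0.1462]
eef_rot: [0.986, 0.075, 0.145, -0.01]
ft_force: [0.0, -0.1, -2.1]
width: 0.0116
grip_force: 39.9
t 28.0 p [ 0.5357 -0.2191  0.1462] z [ 0.2849  0.042  -0.9576] yaw -2.9896329890933044 w 0.011580070153943524 g 39.94542227592319 f [ 0.0374 -0.1196 -2.0999] q [-0.3748  0.1386  0.8417  1.9502 -0.3469  0.8816 -0.7763]
goal [ 0.5505 -0.2247  0.0809] dUnits [ 0.5944 -0.223  -2.6142] rot5deg [ 0.0325 -0.087  -0.0682]
unit U [0.0378 0.0056 0.0118] N [-0.0117 -0.0017  0.0382] (per mm, in units)
```

```bash
python3 -m crank '{"steps":[[[0.2,-0.08,-0.5],[0.03,-0.09,-0.07]],[[0.2,-0.08,-0.5],[0,0,0]],[[0.2,-0.06,-0.5],[0,0,0]],[[0,0,-0.5],[0,0,0]],[[0,0,-0.5],[0,0,0]],[[0,0,-0.12],[0,0,0]],[[0.09,0.01,-0.29],[0,0,0]],[[0.09,0.01,-0.29],[0,0,0]],[[0,0,0],[0,0,0]],[[0,0,0],[0,0,0]]]}'
python3 -c "
from h import *
goal(37,-33,23)"
```

```text
time: 28.83
ee_pos: [0.5557, -0.2246, 0.0671]
eef_rot: [0.986, 0.072, 0.15, -0.011]
ft_force: [1.0, 0.5, -0.8]
width: 0.0116
grip_force: 39.9
t 28.8333 p [ 0.5557 -0.2246  0.0671] z [ 0.2941  0.0424 -0.9548] yaw -2.996070915054568 w 0.011649297198910124 g 39.94540885090828 f [ 1.045   0.4654 -0.8406] q [-0.2659  0.3196  0.7626  1.9768 -0.5794  0.7529 -0.5882]
goal [ 0.5555 -0.224   0.0646] dUnits [-0.0095  0.0249 -0.1006] rot5deg [0.0049 0.0205 0.0055]
unit U [0.0378 0.0056 0.0118] N [-0.0117 -0.0017  0.0382] (per mm, in units)
```

```bash
python3 -m crank '{"steps":[[[0.01,0.02,-0.06],[0,0,0]],[[0.02,0,-0.05],[0,0,0]],[[0,0,0],[0,0,0]],[[-0.04,-0.006,-0.012],[0,0,0]],[[-0.04,-0.006,-0.012],[0,0,0]],[[-0.04,-0.006,-0.012],[0,0,0]],[[-0.04,-0.006,-0.012],[0,0,0]],[[0,0,0],[0,0,0]],[[0,0,0],[0,0,0]],[[0,0,0],[0,0,0]]]}'
python3 -c "
from h import *
goal(37,-37,22)"
```

```text
time: 29.67
ee_pos: [0.5523, -0.2247, 0.0632]
eef_rot: [0.986, 0.072, 0.15, -0.011]
ft_force: [-0.0, -0.1, -1.8]
width: 0.0116
grip_force: 39.9
t 29.6667 p [ 0.5523 -0.2247  0.0632] z [ 0.2943  0.0425 -0.9548] yaw -2.9962216251495635 w 0.011638233351636718 g 39.94568921159953 f [-0.0225 -0.1071 -1.8208] q [-0.2621  0.3191  0.7601  1.9869 -0.585   0.7442 -0.5789]
goal [ 0.552  -0.2245  0.0625] dUnits [-0.0126  0.0106 -0.0277] rot5deg [0.0038 0.0224 0.0072]
unit U [0.0378 0.0056 0.0118] N [-0.0117 -0.0017  0.0382] (per mm, in units)
```

```bash
python3 -m crank '{"steps":[[[0.01,0,-0.03],[0,0,0]],[[0,0,0],[0,0,0]],[[-0.04,-0.006,-0.012],[0,0,0]],[[-0.02,-0.003,-0.006],[0,0,0]],[[0,0,0],[0,0,0]],[[0,0,0],[0,0,0]],[[0,0,0],[0,0,0]]]}'
python3 -c "
from h import *
goal(37,-37,22)"
```

```text
time: 30.25
ee_pos: [0.552, -0.2249, 0.0624]
eef_rot: [0.986, 0.072, 0.151, -0.01]
ft_force: [5.7, -0.2, -1.7]
width: 0.0116
grip_force: 40.0
t 30.25 p [ 0.552  -0.2249  0.0624] z [ 0.2957  0.0422 -0.9544] yaw -2.9958192156972907 w 0.011611170371304214 g 39.97129095252603 f [ 5.6652 -0.1599 -1.7433] q [-0.2608  0.3187  0.759   1.9894 -0.5871  0.7409 -0.5756]
goal [ 0.552  -0.2245  0.0625] dUnits [0.002  0.015  0.0024] rot5deg [0.0087 0.0396 0.0026]
unit U [0.0378 0.0056 0.0118] N [-0.0117 -0.0017  0.0382] (per mm, in units)
```

```bash
python3 -m crank '{"steps":[[[0,0,0],[0,0,0]],[[0,0,0],[0,0,0]],[[0,0,0],[0,0,0]],[[0,0,0],[0,0,0]],[[0,0,0],[0,0,0]],[[-0.15,-0.02,0.48],[0,0,0]],[[-0.29,-0.04,0.95],[0,0,0]],[[-0.29,-0.04,0.95],[0,0,0]],[[0,0,1],[0,0,0]],[[0,0.3,1],[-0.08,0.56,-0.05]]]}' 36
python3 -m crank '{"steps":[[[-0.2,0.8,0.8],[-0.08,0.56,-0.05]],[[-0.2,0.9,0.8],[-0.08,0.56,-0.05]],[[-0.2,0.9,0.6],[-0.08,0.56,-0.05]],[[-0.2,0.9,0.4],[-0.08,0.56,-0.05]],[[-0.2,0.9,0],[-0.08,0.56,-0.05]],[[-0.2,0.9,0],[0,0,0]],[[-0.2,0.9,0],[0,0,0]],[[-0.2,0.9,0],[0,0,0]],[[-0.2,0.9,0],[0,0,0]],[[-0.2,0.9,0],[0,0,0]]]}'
python3 -m crank '{"steps":[[[0,0.9,0],[0,0,0]],[[0,0.9,0],[0,0,0]],[[0,0.9,0],[0,0,0]],[[0,0.9,0],[0,0,0]],[[0,0.9,0],[0,0,0]],[[0,0.9,0],[0,0,0]],[[0,0.9,0],[0,0,0]],[[0,0.5,0],[0,0,0]],[[0,0,0],[0,0,0]],[[0,0,0],[0,0,0]]]}'
cat >> h.py <<'E'
def look(f):
    st();c=snap('wrist',f);P=cloud(c);z=P[...,2];x=P[...,0];y=P[...,1]
    print('lugs');blobs(P,(x>.5)&(x<.66)&(y>.06)&(y<.42)&(z>.043)&(z<.053))
    print('fin');blobs(P,(x>.36)&(x<.5)&(y>.06)&(y<.42)&(z>.046)&(z<.06))
    c=snap('top');P=cloud(c);z=P[...,2];x=P[...,0];y=P[...,1]
    print('top');blobs(P,(x>.45)&(x<.65)&(y>.05)&(y<.42)&(z>.038)&(z<.055),10)
    print('stand');blobs(P,(x>.5)&(x<.6)&(y<-.05)&(y>-.43)&(z>.082),8)
E
python3 -c "
from h import *
look('w5.png')"
```

```text
time: 31.08
ee_pos: [0.5302, -0.2226, 0.1721]
eef_rot: [0.99, 0.067, 0.126, -0.009]
ft_force: [0.7, -0.5, -0.2]
width: 0.0358
grip_force: 0.0
time: 31.92
ee_pos: [0.4823, 0.0034, 0.2365]
eef_rot: [0.998, 0.06, 0.003, 0.001]
ft_force: [0.9, 0.8, 1.0]
width: 0.0359
grip_force: 0.0
time: 32.75
ee_pos: [0.4828, 0.172, 0.2363]
eef_rot: [0.998, 0.06, 0.003, 0.002]
ft_force: [0.4, -0.3, -0.9]
width: 0.036
grip_force: 0.0
t 32.75 p [0.4828 0.172  0.2363] z [ 0.0058 -0.0036 -1.    ] yaw -3.0216720132550945 w 0.03600413821236229 g 0.0 f [ 0.3767 -0.2737 -0.9482] q [-0.9124  0.0611  0.5022  1.7616 -0.0246  1.3226 -1.8559]
lugs
px [202.  62.] n 309 med [0.5976 0.266  0.0482] rect [581.  226.7] [108.6  23.4] 66.6
px [133.  65.] n 319 med [0.5869 0.3335 0.048 ] rect [575.1 266.4] [176.2  23. ] 80.1
fin
px [245. 226.] n 233 med [0.4368 0.2075 0.0541] rect [449.6 206.1] [15.6 85. ] 81.9
top
px [188. 198.] n 27 med [0.598  0.2621 0.0494] rect [567.4 212.7] [132.7  14.8] 59.5
px [165. 203.] n 33 med [0.5837 0.3319 0.045 ] rect [585.2 337. ] [17.9 17.4] 1.1
stand
px [352. 213.] n 29 med [ 0.5457 -0.2278  0.0864] rect [ 544.  -231.3] [18.3 21.8] 7.4
px [327. 217.] n 25 med [ 0.5323 -0.1541  0.0843] rect [ 533.6 -156.6] [18.3 16.1] 3.5
```

```bash
python3 -m crank '{"steps":[[[0.8,0.6,-0.5],[0.04,0.07,0.05]],[[0.8,0.65,-0.5],[0,0,0]],[[0.8,0.65,-0.5],[0,0,0]],[[0.8,0.65,-0.5],[0,0,0]],[[0.8,0.65,-0.5],[0,0,0]],[[0.64,0.61,-0.5],[0,0,0]],[[0,0,-0.5],[0,0,0]],[[0,0,-0.5],[0,0,0]],[[0,0,-0.5],[0,0,0]],[[0,0,-0.5],[0,0,0]]]}' 40
python3 -m crank '{"steps":[[[0,0,-0.7],[0,0,0]],[[0,0,-0.7],[0,0,0]],[[0,0,-0.7],[0,0,0]],[[0,0,-0.7],[0,0,0]],[[0,0,-0.4],[0,0,0]],[[0,0,-0.37],[0,0,0]],[[0,0,0],[0,0,0]],[[0,0,0],[0,0,0]]]}'
python3 -m crank '{"steps":[[[0,0,0],[0,0,0]],[[0,0,0],[0,0,0]],[[0,0,0],[0,0,0]],[[0,0,0],[0,0,0]],[[0,0,0],[0,0,0]],[[0,0,0],[0,0,0]],[[0,0,0],[0,0,0]]]}' 0
```

```text
time: 33.68
ee_pos: [0.5987, 0.2662, 0.1109]
eef_rot: [0.998, 0.061, 0.0, -0.0]
ft_force: [0.1, -0.7, -0.1]
width: 0.0401
grip_force: 0.0
time: 34.35
ee_pos: [0.5989, 0.2675, 0.0225]
eef_rot: [0.998, 0.062, 0.0, -0.0]
ft_force: [0.2, -0.5, -0.1]
width: 0.0398
grip_force: 0.0
time: 34.93
ee_pos: [0.599, 0.2677, 0.0225]
eef_rot: [0.998, 0.062, 0.0, -0.0]
ft_force: [-0.7, -0.6, 3.0]
width: 0.0119
grip_force: 40.0
```

```bash
python3 -m crank '{"steps":[[[-0.5,-0.062,0],[0,0,0]],[[-0.5,-0.062,0],[0,0,0]],[[-0.5,-0.062,0],[0,0,0]],[[-0.5,-0.062,0],[0,0,0]],[[-0.5,-0.062,0],[0,0,0]],[[-0.5,-0.062,0],[0,0,0]],[[-0.4,-0.05,0],[0,0,0]],[[0,0,0],[0,0,0]],[[0,0,0],[0,0,0]]]}'
python3 -m crank '{"steps":[[[0,0,0.4],[0,0,0]],[[0,0,0.8],[0,0,0]],[[0,0,0.8],[0,0,0]],[[0,0,0.8],[0,0,0]],[[0,0,0.8],[0,0,0]],[[0,0,0.8],[0,0,0]],[[0,-0.5,0.8],[0,0,0]],[[0,-0.8,0.8],[0,0,0]],[[0,-0.8,0.8],[0,0,0]],[[0,-0.8,0],[0,0,0]]]}'
python3 -m crank '{"steps":[[[0,-0.8,0],[0,0,0]],[[0,-0.8,0],[0,0,0]],[[0,-0.8,0],[0,0,0]],[[0,-0.8,0],[0,0,0]],[[0,-0.8,0],[0,0,0]],[[0,-0.8,0],[0,0,0]],[[0,-0.8,0],[0,0,0]],[[0,-0.8,0],[0,0,0]],[[0,-0.8,0],[0,0,0]],[[0,-0.8,0],[0,0,0]]]}'
python3 -m crank '{"steps":[[[0.1,-0.8,0],[0.08,-0.57,0.05]],[[0.1,-0.8,0],[0.08,-0.57,0.05]],[[0.1,-0.8,0],[0.08,-0.57,0.05]],[[0.1,-0.8,0],[0.08,-0.57,0.05]],[[0.1,-0.8,0],[0.08,-0.57,0.05]],[[0.1,-0.8,0],[0.08,-0.57,0.05]],[[0.1,-0.8,0],[0,0,0]],[[0.1,-0.8,0],[0,0,0]],[[0.1,-0.8,0],[0,0,0]],[[0,-0.3,0],[0,0,0]]]}'
python3 -c "
from h import *
goal(-37,-33,60)"
```

```text
time: 35.68
ee_pos: [0.5135, 0.2575, 0.0224]
eef_rot: [0.998, 0.062, -0.0, -0.001]
ft_force: [-3.9, -0.2, 4.4]
width: 0.0114
grip_force: 39.9
time: 36.52
ee_pos: [0.5161, 0.1841, 0.1966]
eef_rot: [0.998, 0.062, 0.003, -0.001]
ft_force: [1.4, -0.3, 0.1]
width: 0.0116
grip_force: 39.9
time: 37.35
ee_pos: [0.5141, -0.0168, 0.1928]
eef_rot: [0.998, 0.062, 0.0, -0.0]
ft_force: [0.3, -0.1, -1.1]
width: 0.0117
grip_force: 39.9
time: 38.18
ee_pos: [0.5364, -0.2065, 0.1932]
eef_rot: [0.986, 0.073, 0.15, -0.011]
ft_force: [-0.7, -0.6, -1.0]
width: 0.0119
grip_force: 39.9
t 38.1833 p [ 0.5364 -0.2065  0.1932] z [ 0.2945  0.0435 -0.9547] yaw -2.994164886675562 w 0.011873015164525371 g 39.94429520331323 f [-0.6601 -0.6126 -0.9819] q [-0.5079  0.043   0.925   1.9168 -0.2373  0.953  -0.8972]
goal [ 0.5554 -0.2988  0.1   ] dUnits [ 0.7627 -3.6928 -3.7299] rot5deg [-0.0015  0.0257 -0.0164]
unit U [0.0378 0.0056 0.0118] N [-0.0117 -0.0017  0.0382] (per mm, in units)
```

```bash
python3 -m crank '{"steps":[[[0.19,-0.92,0],[0,0,0]],[[0.19,-0.92,0],[0,0,0]],[[0.19,-0.92,0],[0,0,0]],[[0.19,-0.93,-0.2],[0,0.02,0]],[[0,0,-0.7],[0,0,0]],[[0,0,-0.7],[0,0,0]],[[0,0,-0.7],[0,0,0]],[[0,0,-0.7],[0,0,0]],[[0,0,-0.7],[0,0,0]],[[0,0,0],[0,0,0]]]}'
python3 -m crank '{"steps":[[[0.12,0.02,-0.38],[0,0,0]],[[0.12,0.02,-0.38],[0,0,0]],[[0.06,0.01,-0.2],[0,0,0]],[[0,0,0],[0,0,0]],[[0,0,0],[0,0,0]],[[0,0,0],[0,0,0]]]}'
python3 -c "
from h import *
goal(-37,-33,22)"
```

```text
time: 39.02
ee_pos: [0.5538, -0.2944, 0.0967]
eef_rot: [0.986, 0.074, 0.147, -0.013]
ft_force: [-0.6, 0.7, -2.4]
width: 0.0116
grip_force: 39.9
time: 39.52
ee_pos: [0.5631, -0.2941, 0.0763]
eef_rot: [0.986, 0.074, 0.149, -0.012]
ft_force: [0.6, -0.6, -1.6]
width: 0.0119
grip_force: 39.9
t 39.5167 p [ 0.5631 -0.2941  0.0763] z [ 0.2923  0.0455 -0.9553] yaw -2.991036718785989 w 0.011871509774378558 g 39.944552555680275 f [ 0.5953 -0.5602 -1.6248] q [-0.1758  0.4337  0.8355  1.8623 -0.7033  0.8656 -0.4075]
goal [ 0.5666 -0.2971  0.0637] dUnits [ 0.1403 -0.1223 -0.5045] rot5deg [-0.014   0.0011 -0.0522]
unit U [0.0378 0.0056 0.0118] N [-0.0117 -0.0017  0.0382] (per mm, in units)
```

```bash
python3 -m crank '{"steps":[[[0.04,-0.12,-0.1],[0,0,-0.05]],[[0.05,0,-0.18],[0,0,0]],[[0.05,0,-0.18],[0,0,0]],[[0,0,0],[0,0,0]],[[-0.04,-0.006,-0.012],[0,0,0]],[[-0.04,-0.006,-0.012],[0,0,0]],[[-0.04,-0.006,-0.012],[0,0,0]],[[0,0,0],[0,0,0]],[[0,0,0],[0,0,0]]]}'
python3 -c "
from h import *
goal(-37,-37,22)"
```

```text
time: 40.27
ee_pos: [0.5635, -0.2971, 0.0634]
eef_rot: [0.986, 0.072, 0.149, -0.012]
ft_force: [1.4, 0.5, -2.6]
width: 0.0115
grip_force: 40.0
t 40.2667 p [ 0.5635 -0.2971  0.0634] z [ 0.2922  0.0447 -0.9553] yaw -2.9950770698163756 w 0.011479211204486143 g 39.993378231301904 f [ 1.3699  0.5153 -2.6395] q [-0.1554  0.4559  0.8186  1.8656 -0.7292  0.8492 -0.386 ]
goal [ 0.5628 -0.2977  0.0625] dUnits [-0.0294 -0.0242 -0.0379] rot5deg [-0.019  -0.0017 -0.0059]
unit U [0.0378 0.0056 0.0118] N [-0.0117 -0.0017  0.0382] (per mm, in units)
```

```bash
python3 -m crank '{"steps":[[[0.008,-0.01,-0.028],[0,0,0]],[[0,0,0],[0,0,0]],[[-0.04,-0.006,-0.012],[0,0,0]],[[-0.04,-0.006,-0.012],[0,0,0]],[[0,0,0],[0,0,0]],[[0,0,0],[0,0,0]],[[0,0,0],[0,0,0]]]}'
python3 -c "
from h import *
goal(-37,-37,22)"
```

```text
time: 40.85
ee_pos: [0.5635, -0.2974, 0.0629]
eef_rot: [0.986, 0.073, 0.15, -0.011]
ft_force: [9.3, 0.5, -3.3]
width: 0.0117
grip_force: 40.0
t 40.85 p [ 0.5635 -0.2974  0.0629] z [ 0.2948  0.0442 -0.9545] yaw -2.9944625663439024 w 0.011747982034794517 g 39.99657251872122 f [ 9.3302  0.4683 -3.281 ] q [-0.1536  0.4551  0.817   1.8679 -0.7321  0.8454 -0.3814]
goal [ 0.5628 -0.2977  0.0625] dUnits [-0.0275 -0.0105 -0.0156] rot5deg [-0.0106  0.0293 -0.0129]
unit U [0.0378 0.0056 0.0118] N [-0.0117 -0.0017  0.0382] (per mm, in units)
```

```bash
python3 -m crank '{"steps":[[[0.003,0,-0.01],[0,0,0]],[[0,0,0],[0,0,0]],[[0,0,0],[0,0,0]],[[0,0,0],[0,0,0]],[[0,0,0],[0,0,0]],[[-0.15,-0.02,0.48],[0,0,0]],[[-0.29,-0.04,0.95],[0,0,0]],[[-0.29,-0.04,0.95],[0,0,0]],[[0,0,1],[0,0,0]],[[0,0.3,1],[-0.08,0.56,-0.05]]]}' 36
python3 -m crank '{"steps":[[[-0.2,0.8,0.8],[-0.08,0.56,-0.05]],[[-0.2,0.9,0.8],[-0.08,0.56,-0.05]],[[-0.2,0.9,0.6],[-0.08,0.56,-0.05]],[[-0.2,0.9,0.4],[-0.08,0.56,-0.05]],[[-0.2,0.9,0],[-0.08,0.56,-0.05]],[[-0.2,0.9,0],[0,0,0]],[[-0.2,0.9,0],[0,0,0]],[[-0.2,0.9,0],[0,0,0]],[[-0.2,0.9,0],[0,0,0]],[[-0.2,0.9,0],[0,0,0]]]}'
python3 -m crank '{"steps":[[[-0.1,0.9,0],[0,0,0]],[[-0.1,0.9,0],[0,0,0]],[[-0.1,0.9,0],[0,0,0]],[[-0.1,0.9,0],[0,0,0]],[[0,0.9,0],[0,0,0]],[[0,0.9,0],[0,0,0]],[[0,0.9,0],[0,0,0]],[[0,0.9,0],[0,0,0]],[[0,0.9,0],[0,0,0]],[[0,0.9,0],[0,0,0]]]}'
python3 -m crank '{"steps":[[[0,0.9,0],[0,0,0]],[[0,0.9,0],[0,0,0]],[[0,0,0],[0,0,0]],[[0,0,0],[0,0,0]]]}' >/dev/null
python3 -c "
from h import *
look('w6.png')"
```

```text
time: 41.68
ee_pos: [0.5401, -0.296, 0.173]
eef_rot: [0.99, 0.067, 0.125, -0.009]
ft_force: [0.3, 0.1, -0.6]
width: 0.0359
grip_force: 0.0
time: 42.52
ee_pos: [0.4927, -0.0701, 0.2368]
eef_rot: [0.998, 0.059, 0.002, 0.0]
ft_force: [-0.7, 0.2, 0.3]
width: 0.0362
grip_force: 0.0
time: 43.35
ee_pos: [0.4833, 0.155, 0.237]
eef_rot: [0.998, 0.059, 0.002, 0.0]
ft_force: [0.5, -0.3, 0.0]
width: 0.0361
grip_force: 0.0
t 43.6833 p [0.4832 0.2    0.2366] z [ 0.004  -0.0013 -1.    ] yaw -3.020732031316847 w 0.03620785789621343 g 0.0 f [ 1.3809 -1.4211  0.27  ] q [-1.1245  0.0924  0.6916  1.7427 -0.0577  1.3249 -1.871 ]
lugs
px [162.  69.] n 306 med [0.5868 0.3338 0.048 ] rect [575.5 278.7] [146.6  23. ] 78.3
fin
px [271. 229.] n 245 med [0.4356 0.2079 0.0541] rect [476.2 210.9] [145.9  12.9] 3.8
top
px [165. 203.] n 29 med [0.5863 0.3301 0.0484] rect [562.4 265.4] [156.6  17.3] 70.7
stand
px [377. 209.] n 26 med [ 0.5551 -0.3001  0.086 ] rect [ 555.1 -305.5] [18.2 21.7] 7.2
px [352. 212.] n 26 med [ 0.5458 -0.2269  0.0845] rect [ 546.  -230.2] [21.5 19.5] 85.2
px [328. 217.] n 27 med [ 0.5323 -0.1544  0.0858] rect [ 532.8 -157. ] [18.8 18.4] 8.7
```

```bash
python3 -m crank '{"steps":[[[0.7,0.9,-0.5],[0.02,0.04,0.04]],[[0.7,0.9,-0.5],[0,0,0]],[[0.7,0.9,-0.5],[0,0,0]],[[0.7,0.9,-0.5],[0,0,0]],[[0.7,0.9,-0.5],[0,0,0]],[[0.68,0.89,-0.5],[0,0,0]],[[0,0,-0.5],[0,0,0]],[[0,0,-0.5],[0,0,0]],[[0,0,-0.5],[0,0,0]],[[0,0,-0.5],[0,0,0]]]}' 40
python3 -m crank '{"steps":[[[0,0,-0.7],[0,0,0]],[[0,0,-0.7],[0,0,0]],[[0,0,-0.7],[0,0,0]],[[0,0,-0.7],[0,0,0]],[[0,0,-0.4],[0,0,0]],[[0,0,-0.38],[0,0,0]],[[0,0,0],[0,0,0]],[[0,0,0],[0,0,0]]]}'
python3 -c "
from h import *
st()"
```

```text
time: 44.62
ee_pos: [0.5881, 0.3328, 0.111]
eef_rot: [0.998, 0.061, 0.0, -0.001]
ft_force: [-1.1, 0.3, -0.1]
width: 0.0398
grip_force: 0.0
time: 45.28
ee_pos: [0.5879, 0.3342, 0.0221]
eef_rot: [0.998, 0.061, 0.0, -0.001]
ft_force: [0.1, -0.2, 0.6]
width: 0.04
grip_force: 0.0
t 45.2833 p [0.5879 0.3342 0.0221] z [ 0.0003  0.0012 -1.    ] yaw -3.0185491904404396 w 0.03995910483503827 g 0.0 f [ 0.0713 -0.2049  0.6087] q [-0.986   0.6722  0.5694  1.5351 -0.3982  1.051  -1.7637]
```

```bash
python3 -m crank '{"steps":[[[0,0,0],[0,0,0]],[[0,0,0],[0,0,0]],[[0,0,0],[0,0,0]],[[0,0,0],[0,0,0]],[[0,0,0],[0,0,0]],[[0,0,0],[0,0,0]],[[0,0,0],[0,0,0]]]}' 0
python3 -m crank '{"steps":[[[-0.5,-0.062,0],[0,0,0]],[[-0.5,-0.062,0],[0,0,0]],[[-0.5,-0.062,0],[0,0,0]],[[-0.5,-0.062,0],[0,0,0]],[[-0.5,-0.062,0],[0,0,0]],[[-0.5,-0.062,0],[0,0,0]],[[-0.4,-0.05,0],[0,0,0]],[[0,0,0],[0,0,0]],[[0,0,0],[0,0,0]]]}'
python3 -m crank '{"steps":[[[0,0,0.4],[0,0,0]],[[0,0,0.8],[0,0,0]],[[0,0,0.8],[0,0,0]],[[0,0,0.8],[0,0,0]],[[0,0,0.8],[0,0,0]],[[0,0,0.8],[0,0,0]],[[0,-0.5,0.8],[0,0,0]],[[0,-0.8,0.8],[0,0,0]],[[0,-0.8,0.8],[0,0,0]],[[0,-0.8,0],[0,0,0]]]}'
python3 -m crank '{"steps":[[[0,-0.8,0],[0,0,0]],[[0,-0.8,0],[0,0,0]],[[0,-0.8,0],[0,0,0]],[[0,-0.8,0],[0,0,0]],[[0,-0.8,0],[0,0,0]],[[0,-0.8,0],[0,0,0]],[[0,-0.8,0],[0,0,0]],[[0,-0.8,0],[0,0,0]],[[0,-0.8,0],[0,0,0]],[[0,-0.8,0],[0,0,0]]]}'
python3 -m crank '{"steps":[[[0.1,-0.8,0],[0.08,-0.57,0.05]],[[0.1,-0.8,0],[0.08,-0.57,0.05]],[[0.1,-0.8,0],[0.08,-0.57,0.05]],[[0.1,-0.8,0],[0.08,-0.57,0.05]],[[0.1,-0.8,0],[0.08,-0.57,0.05]],[[0.1,-0.8,0],[0.08,-0.57,0.05]],[[0.1,-0.8,0],[0,0,0]],[[0.1,-0.8,0],[0,0,0]],[[0.1,-0.8,0],[0,0,0]],[[0.1,-0.8,0],[0,0,0]]]}'
python3 -c "
from h import *
goal(-111,-33,60)"
```

```text
time: 45.87
ee_pos: [0.5879, 0.3346, 0.022]
eef_rot: [0.998, 0.062, 0.0, -0.001]
ft_force: [-0.9, -0.0, 1.8]
width: 0.0118
grip_force: 40.0
time: 46.62
ee_pos: [0.5025, 0.3242, 0.022]
eef_rot: [0.998, 0.062, -0.0, -0.001]
ft_force: [-2.8, 0.6, 4.3]
width: 0.0118
grip_force: 40.0
time: 47.45
ee_pos: [0.5052, 0.2508, 0.196]
eef_rot: [0.998, 0.061, 0.003, -0.002]
ft_force: [1.2, -0.1, -1.0]
width: 0.0119
grip_force: 40.0
time: 48.28
ee_pos: [0.5021, 0.0494, 0.1909]
eef_rot: [0.998, 0.061, -0.001, -0.0]
ft_force: [0.6, -0.3, -1.8]
width: 0.0118
grip_force: 40.0
time: 49.12
ee_pos: [0.5266, -0.1504, 0.1909]
eef_rot: [0.986, 0.074, 0.149, -0.012]
ft_force: [-0.4, -0.8, -1.8]
width: 0.0115
grip_force: 40.0
t 49.1167 p [ 0.5266 -0.1504  0.1909] z [ 0.2926  0.0466 -0.9551] yaw -2.9918874385316174 w 0.01151421015735905 g 39.99251830391586 f [-0.3982 -0.7522 -1.8479] q [-0.9168 -0.1507  1.1413  1.995   0.0275  0.9309 -1.1955]
goal [ 0.5662 -0.372   0.1   ] dUnits [ 1.5828 -8.8634 -3.6369] rot5deg [-0.0302  0.0043 -0.0424]
unit U [0.0378 0.0056 0.0118] N [-0.0117 -0.0017  0.0382] (per mm, in units)
```

```bash
python3 -m crank '{"steps":[[[0.12,-0.7,0],[0,0,-0.04]],[[0.12,-0.7,0],[0,0,0]],[[0.12,-0.7,0],[0,0,0]],[[0.12,-0.7,0],[0,0,0]],[[0.12,-0.7,0],[0,0,0]],[[0.12,-0.7,0],[0,0,0]],[[0.12,-0.7,0],[0,0,0]],[[0.12,-0.7,0],[0,0,0]],[[0.12,-0.7,0],[0,0,0]],[[0.12,-0.7,0],[0,0,0]]]}'
python3 -m crank '{"steps":[[[0.12,-0.7,0],[0,0,0]],[[0.12,-0.7,0],[0,0,0]],[[0.12,-0.5,0],[0,0,0]],[[0,0,-0.7],[0,0,0]],[[0,0,-0.7],[0,0,0]],[[0,0,-0.7],[0,0,0]],[[0,0,-0.5],[0,0,0]],[[0,0,0],[0,0,0]],[[0,0,0],[0,0,0]]]}'
python3 -c "
from h import *
goal(-111,-33,40)"
```

```text
time: 49.95
ee_pos: [0.5566, -0.3251, 0.1904]
eef_rot: [0.986, 0.072, 0.149, -0.012]
ft_force: [0.3, 0.7, -2.0]
width: 0.012
grip_force: 40.0
time: 50.7
ee_pos: [0.5661, -0.3712, 0.1262]
eef_rot: [0.986, 0.072, 0.149, -0.012]
ft_force: [0.2, -0.8, -0.6]
width: 0.012
grip_force: 40.0
t 50.7 p [ 0.5661 -0.3712  0.1262] z [ 0.2922  0.0456 -0.9553] yaw -2.995433080797898 w 0.011993096374231708 g 39.99150806106627 f [ 0.2239 -0.7935 -0.5786] q [-0.1255  0.5458  0.9936  1.6945 -0.8044  1.0701 -0.2899]
goal [ 0.5721 -0.3711  0.0809] dUnits [ 0.2392  0.0041 -1.812 ] rot5deg [-0.0303 -0.0018 -0.0018]
unit U [0.0378 0.0056 0.0118] N [-0.0117 -0.0017  0.0382] (per mm, in units)
```

```bash
python3 -m crank '{"steps":[[[0.12,0,-0.6],[-0.03,0,0]],[[0.12,0,-0.6],[0,0,0]],[[0,0,-0.61],[0,0,0]],[[0.1,0.015,-0.33],[0,0,0]],[[0.1,0.015,-0.33],[0,0,0]],[[0,0,0],[0,0,0]],[[0,0,0],[0,0,0]],[[0,0,0],[0,0,0]]]}'
python3 -c "
from h import *
goal(-111,-33,22)"
```

```text
time: 51.37
ee_pos: [0.578, -0.3705, 0.065]
eef_rot: [0.986, 0.072, 0.15, -0.011]
ft_force: [0.2, 0.7, -1.7]
width: 0.0116
grip_force: 40.0
t 51.3667 p [ 0.578  -0.3705  0.065 ] z [ 0.2937  0.0425 -0.9549] yaw -2.9950092886071102 w 0.011599895891849692 g 39.99937151558697 f [ 0.2402  0.7271 -1.6937] q [-0.0778  0.6264  0.9184  1.7199 -0.8907  0.9838 -0.2284]
goal [ 0.5773 -0.3704  0.0637] dUnits [-0.0252  0.0065 -0.0547] rot5deg [ 0.0075  0.0165 -0.0067]
unit U [0.0378 0.0056 0.0118] N [-0.0117 -0.0017  0.0382] (per mm, in units)
```

```bash
python3 -m crank '{"steps":[[[0,0,-0.05],[0,0,0]],[[0,0,0],[0,0,0]],[[-0.04,-0.006,-0.012],[0,0,0]],[[-0.04,-0.006,-0.012],[0,0,0]],[[-0.04,-0.006,-0.012],[0,0,0]],[[0,0,0],[0,0,0]],[[0,0,0],[0,0,0]],[[0,0,0],[0,0,0]]]}'
python3 -c "
from h import *
goal(-111,-37,22)"
```

```text
time: 52.03
ee_pos: [0.5749, -0.3708, 0.0629]
eef_rot: [0.986, 0.072, 0.15, -0.011]
ft_force: [-0.4, 0.5, -1.5]
width: 0.0119
grip_force: 40.0
t 52.0333 p [ 0.5749 -0.3708  0.0629] z [ 0.2937  0.0428 -0.9549] yaw -2.9949722310054536 w 0.011932755659474896 g 39.9993078969419 f [-0.3996  0.507  -1.4827] q [-0.0759  0.6245  0.9173  1.7273 -0.8924  0.9797 -0.2216]
goal [ 0.5735 -0.3709  0.0625] dUnits [-0.0525 -0.0048 -0.0169] rot5deg [ 0.0043  0.0163 -0.0071]
unit U [0.0378 0.0056 0.0118] N [-0.0117 -0.0017  0.0382] (per mm, in units)
```

```bash
python3 -m crank '{"steps":[[[-0.04,-0.006,-0.012],[0,0,0]],[[0.004,0,-0.015],[0,0,0]],[[-0.04,-0.006,-0.012],[0,0,0]],[[0,0,0],[0,0,0]],[[0,0,0],[0,0,0]],[[0,0,0],[0,0,0]]]}'
python3 -c "
from h import *
goal(-111,-37,22)"
```

```text
time: 52.53
ee_pos: [0.5744, -0.3708, 0.0626]
eef_rot: [0.986, 0.073, 0.151, -0.01]
ft_force: [5.8, -0.5, 0.1]
width: 0.0119
grip_force: 40.0
t 52.5333 p [ 0.5744 -0.3708  0.0626] z [ 0.2958  0.0426 -0.9543] yaw -2.99412852858413 w 0.011857812416361661 g 39.99947369098663 f [ 5.7913 -0.5107  0.1286] q [-0.0752  0.6229  0.9164  1.7301 -0.8942  0.9769 -0.2175]
goal [ 0.5735 -0.3709  0.0625] dUnits [-0.0351 -0.0028 -0.0036] rot5deg [ 0.0097  0.0415 -0.0168]
unit U [0.0378 0.0056 0.0118] N [-0.0117 -0.0017  0.0382] (per mm, in units)
```

Against the ledge. Release, retreat and check the stand and the keeper.

```bash
python3 -m crank '{"steps":[[[0,0,0],[0,0,0]],[[0,0,0],[0,0,0]],[[0,0,0],[0,0,0]],[[0,0,0],[0,0,0]],[[0,0,0],[0,0,0]],[[-0.15,-0.02,0.48],[0,0,0]],[[-0.29,-0.04,0.95],[0,0,0]],[[-0.29,-0.04,0.95],[0,0,0]],[[0,0,1],[0,0,0]],[[0,0.3,1],[-0.08,0.56,-0.05]]]}' 36
python3 -m crank '{"steps":[[[-0.4,0.8,0.8],[-0.08,0.56,-0.05]],[[-0.4,0.8,0.8],[-0.08,0.56,-0.05]],[[-0.4,0.8,0.6],[-0.08,0.56,-0.05]],[[-0.4,0.8,0.4],[-0.08,0.56,-0.05]],[[-0.4,0.8,0.4],[-0.08,0.56,-0.05]],[[-0.4,0.5,0],[0,0,0]],[[-0.4,0,0],[0,0,0]],[[-0.4,0,0],[0,0,0]],[[0,0,0],[0,0,0]],[[0,0,0],[0,0,0]]]}'
python3 - <<'E'
from h import *
st();c=snap('wrist','w7.png');P=cloud(c)
Q=RR.inv().apply((P-O).reshape(-1,3)).reshape(P.shape)*1000
x,y,z=Q[...,0],Q[...,1],Q[...,2]
v=(abs(x)<70)&(abs(y)<160)
for s in(-111,-37,37,111):
    m=v&(abs(y-s)<34)
    rim=m&(z>13)&(z<19); lug=m&(z>42)&(z<55)
    print(s,'rim',rim.sum(),np.percentile(x[rim],[1,99]),np.percentile(y[rim],[1,99]),'z',np.median(z[rim]),'slope',np.polyfit(x[rim],z[rim],1)[0] if rim.sum()>50 else '', 'lug',lug.sum(),np.median(Q[lug],0))
c=snap('top','top8.png');P=cloud(c);z=P[...,2];x=P[...,0];y=P[...,1]
print('fin');blobs(P,(x>.36)&(x<.52)&(y>.06)&(y<.42)&(z>.04)&(z<.06),6)
cv2.imwrite('pics/top8c.png',cv2.resize(c['pixels'][140:290,80:440],(800,333),interpolation=cv2.INTER_CUBIC))
E
```

```text
time: 53.37
ee_pos: [0.551, -0.3693, 0.1735]
eef_rot: [0.99, 0.067, 0.126, -0.008]
ft_force: [0.5, -0.6, 0.7]
width: 0.036
grip_force: 0.0
time: 54.2
ee_pos: [0.4746, -0.2536, 0.247]
eef_rot: [0.998, 0.06, 0.003, 0.001]
ft_force: [0.6, 0.3, -0.1]
width: 0.0358
grip_force: 0.0
t 54.2 p [ 0.4746 -0.2536  0.247 ] z [ 0.007  -0.0007 -1.    ] yaw -3.021211763599962 w 0.03577346439325138 g 0.0 f [ 0.6112  0.295  -0.1412] q [-0.6857  0.2594  1.2919  1.7073 -0.2582  1.3619 -0.8002]
-111 rim 1698 [-58.3835  51.0347] [-138.8636  -80.6056] z 15.418133024099138 slope -1.0511588721838503e-05 lug 338 [ -34.4807 -108.2774   47.4573]
-37 rim 1528 [-58.4374  51.0183] [-64.5162  -6.6298] z 15.512405290289838 slope -0.0004363052071834148 lug 312 [-34.4301 -35.1071  47.4447]
37 rim 1466 [-58.4161  50.9357] [ 8.9748 66.7082] z 15.486727152377242 slope -0.0016350297892962417 lug 304 [-34.6597  37.575   47.5784]
111 rim 1570 [-58.7242  50.9261] [ 82.8269 141.0142] z 15.504910054004714 slope -0.0005682859465513135 lug 320 [-34.6038 110.9179  47.5405]
fin
px [207. 253.] n 32 med [0.4316 0.2055 0.0514] rect [430.8 206.6] [12.  25.6] 70.7
```

View pics/w7.png

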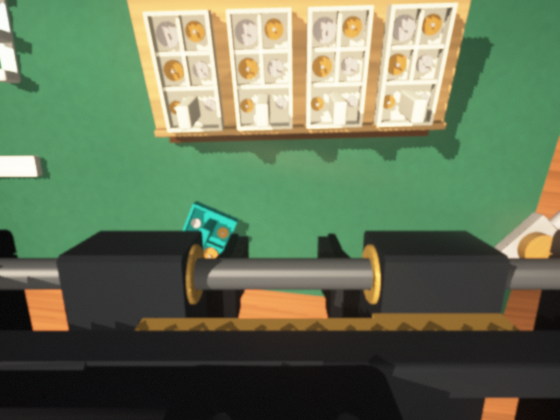

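View pics/top8c.png

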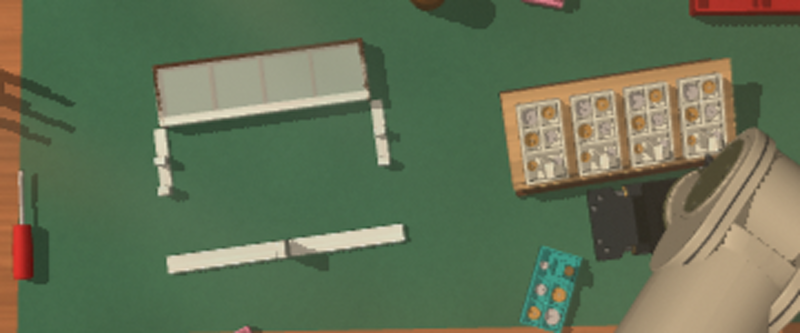

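All four trays sit flat against the ledge (tops at v≈10, ledge at v≈130), and the keeper is still at crop (287,248). I'll turn the gripper back to relieve joint 3 while returning to the keeper.

```bash
python3 -m crank '{"steps":[[[0,0.4,0],[0,0,0.5]],[[0,0.4,0],[0,0,0.5]],[[0,0.4,0],[0,0,0.5]],[[0,0.4,0],[0,0,0.5]]]}'
python3 -c "
from h import *
st()"
```

```text
time: 54.63
ee_pos: [0.4749, -0.2135, 0.2464]
eef_rot: [0.989, 0.148, 0.002, 0.002]
ft_force: [-0.5, 1.0, 0.7]
width: 0.036
grip_force: 0.0
t 54.6333 p [ 0.4749 -0.2135  0.2464] z [ 0.0053 -0.0025 -1.    ] yaw -2.844884999875175 w 0.035961055663347265 g 0.0 f [-0.464   0.9614  0.6744] q [-0.8263  0.1554  1.2924  1.7495 -0.1534  1.3457 -0.7776]
```

```bash
python3 -m crank '{"steps":[[[0,0.5,0],[0,0,1]],[[0,0.5,0],[0,0,1]],[[0,0.5,0],[0,0,1]],[[0,0.5,0],[0,0,1]],[[0,0.5,0],[0,0,1]],[[0,0.5,0],[0,0,1]],[[0,0.5,0],[0,0,1]],[[0,0.5,0],[0,0,1]],[[0,0.5,0],[0,0,1]],[[0,0.5,0],[0,0,1]]]}'
python3 -c "
from h import *
st()"
```

```text
time: 55.47
ee_pos: [0.4749, -0.0883, 0.2466]
eef_rot: [0.833, 0.553, 0.003, 0.0]
ft_force: [0.2, 0.8, 0.4]
width: 0.0357
grip_force: 0.0
t 55.4667 p [ 0.4749 -0.0883  0.2466] z [ 0.0048  0.003  -1.    ] yaw -1.9702520920884958 w 0.0356981763602078 g 0.0 f [0.196  0.8063 0.3851] q [-1.0702 -0.1103  1.1187  1.8325  0.0983  1.3539 -0.3741]
```

```bash
python3 -m crank '{"steps":[[[0,0.5,0],[0,0,1]],[[0,0.5,0],[0,0,1]],[[0,0.5,0],[0,0,1]],[[0,0.5,0],[0,0,1]],[[0,0.5,0],[0,0,1]],[[0,0.5,0],[0,0,1]],[[0,0.5,0],[0,0,1]],[[0,0.5,0],[0,0,1]],[[0,0.5,0],[0,0,1]],[[0,0.5,0],[0,0,1]]]}'
python3 -m crank '{"steps":[[[0,0.5,0],[0,0,1]],[[0,0.5,0],[0,0,1]],[[0,0.5,0],[0,0,1]],[[0,0.5,0],[0,0,1]],[[0,0.5,0],[0,0,1]],[[0,0.5,0],[0,0,1]],[[0,0.5,0],[0,0,1]],[[0,0.5,0],[0,0,1]],[[0,0.5,0],[0,0,1]],[[0,0.5,0],[0,0,1]]]}'
python3 -m crank '{"steps":[[[0,0,0],[0,0,1]],[[0,0,0],[0,0,1]],[[0,0,0],[0,0,1]],[[0,0,0],[0,0,1]],[[0,0,0],[0,0,0]],[[0,0,0],[0,0,0]]]}' >/dev/null
python3 - <<'E'
from h import *
st();c=snap('wrist','w8.png');P=cloud(c);z=P[...,2];x=P[...,0];y=P[...,1]
blobs(P,(x>.36)&(x<.5)&(y>.06)&(y<.42)&(z>.046)&(z<.06))
b=(x>.38)&(x<.5)&(y>.02)&(y<.4)&(z>.007)&(z<.014); q=P[b]; print(np.polyfit(q[:,1],q[:,0],1),np.percentile(q[:,1],[.5,99.5]),np.median(q,0))
E
```

```text
time: 56.3
ee_pos: [0.475, 0.0368, 0.2466]
eef_rot: [0.522, 0.853, 0.002, -0.001]
ft_force: [0.6, -0.7, 0.2]
width: 0.036
grip_force: 0.0
time: 57.13
ee_pos: [0.475, 0.162, 0.2464]
eef_rot: [0.112, 0.994, 0.001, -0.002]
ft_force: [-1.1, 0.4, 1.1]
width: 0.0358
grip_force: 0.0
t 57.6333 p [0.475  0.1613 0.2464] z [-0.0053  0.0016 -1.    ] yaw 0.11742512048023937 w 0.03626850330603101 g 0.0 f [0.6601 0.0749 0.6467] q [-1.4334  0.0261  1.055   1.7822 -0.0268  1.351   1.3156]
px [331. 155.] n 266 med [0.4363 0.2095 0.0544] rect [439. 214.] [30.5 20.3] 8.7
[-0.124   0.4608] [0.0471 0.3705] [0.4349 0.2001 0.0105]
```

```bash
python3 -m crank '{"steps":[[[-0.5,0.6,-0.5],[-0.02,-0.06,0.07]],[[-0.5,0.6,-0.7],[0,0,0]],[[-0.57,0.69,-0.8],[0,0,0]],[[0,0,-0.9],[0,0,0]],[[0,0,-0.9],[0,0,0]],[[0,0,-0.9],[0,0,0]],[[0,0,-0.9],[0,0,0]],[[0,0,-0.9],[0,0,0]],[[0,0,0],[0,0,0]],[[0,0,0],[0,0,0]]]}' 50
python3 -c "
from h import *
st()"
```

```text
time: 58.52
ee_pos: [0.4352, 0.2079, 0.0837]
eef_rot: [-0.062, 0.998, -0.001, -0.001]
ft_force: [0.9, -0.2, 0.6]
width: 0.0499
grip_force: 0.0
t 58.5167 p [0.4352 0.2079 0.0837] z [-0.0012 -0.0019 -1.    ] yaw 0.12451087016620282 w 0.049921759076612754 g 0.0 f [ 0.8919 -0.234   0.5569] q [-1.4204  0.2196  0.9768  2.028  -0.2146  1.0018  1.3576]
```

```bash
python3 -m crank '{"steps":[[[0.02,0.02,-0.7],[0,0,0]],[[0,0,-0.7],[0,0,0]],[[0,0,-0.6],[0,0,0]],[[0,0,-0.4],[0,0,0]],[[0,0,0],[0,0,0]],[[0,0,0],[0,0,0]]]}'
python3 -m crank '{"steps":[[[0,0,0],[0,0,0]],[[0,0,0],[0,0,0]],[[0,0,0],[0,0,0]],[[0,0,0],[0,0,0]],[[0,0,0],[0,0,0]],[[0,0,0],[0,0,0]],[[0,0,0],[0,0,0]],[[0,0,0],[0,0,0]],[[0,0,0],[0,0,0]],[[0,0,0],[0,0,0]]]}' 0 45
python3 -m crank '{"steps":[[[0,0,0.3],[0,0,0]],[[0,0,0.3],[0,0,0]],[[0,0,0.3],[0,0,0]],[[0,0,0.4],[0,0,0]],[[0,0,0.4],[0,0,0]],[[0,0,0.1],[0,0,0]],[[0,0,0],[0,0,0]],[[0,0,0],[0,0,0]]]}'
python3 -c "
from h import *
st()"
```

```text
time: 59.02
ee_pos: [0.4365, 0.2093, 0.0248]
eef_rot: [-0.063, 0.998, 0.0, 0.0]
ft_force: [0.4, 0.4, -0.7]
width: 0.0501
grip_force: 0.0
time: 59.85
ee_pos: [0.436, 0.2091, 0.024]
eef_rot: [-0.063, 0.998, 0.0, -0.0]
ft_force: [-1.3, -1.1, 2.7]
width: 0.0119
grip_force: 45.0
time: 60.52
ee_pos: [0.4358, 0.2094, 0.069]
eef_rot: [-0.064, 0.998, 0.001, -0.0]
ft_force: [0.5, -0.4, -1.8]
width: 0.0119
grip_force: 45.0
t 60.5167 p [0.4358 0.2094 0.069 ] z [-0.0001  0.0013 -1.    ] yaw 0.12735702602068075 w 0.011947622224006615 g 44.99890205450356 f [ 0.4521 -0.3594 -1.8228] q [-1.4027  0.2529  0.9649  2.0392 -0.2533  0.971   1.3902]
```

```bash
python3 -m crank '{"steps":[[[0.7,0.094,0],[0,0,-0.04]],[[0.7,0.094,0],[0,0,0]],[[0.7,0.094,0],[0,0,0]],[[0.7,0.094,0],[0,0,0]],[[0.7,0.094,0],[0,0,0]],[[0.7,0.094,0],[0,0,0]],[[0.68,0.094,0],[0,0,0]],[[0,0,0],[0,0,0]],[[0,0,0],[0,0,0]],[[0,0,0],[0,0,0]]]}'
python3 - <<'E'
from h import *
st();c=snap('wrist','w9.png');P=cloud(c);z=P[...,2];x=P[...,0];y=P[...,1]
b=(x>.5)&(x<.6)&(y>.04)&(y<.41)&(z>.045)&(z<.065); q=P[b]; print('bar',np.polyfit(q[:,1],q[:,0],1),np.percentile(q[:,1],[.5,99.5]),np.median(q,0),'tilt',np.polyfit(q[:,1],q[:,2],1))
for lo,hi in((.06,.09),(.365,.395)):
    m=(x>.5)&(x<.61)&(y>lo)&(y<hi)&(z>.018)&(z<.026); blobs(P,m,20)
E
```

```text
time: 61.35
ee_pos: [0.5571, 0.2252, 0.0681]
eef_rot: [-0.062, 0.998, -0.0, -0.001]
ft_force: [-0.3, -0.7, -1.3]
width: 0.0115
grip_force: 45.0
t 61.35 p [0.5571 0.2252 0.0681] z [-0.0016 -0.0002 -1.    ] yaw 0.12313949975134675 w 0.011503076090559462 g 44.99889263883233 f [-0.2722 -0.6767 -1.3014] q [-1.1159  0.5419  0.8538  1.7329 -0.4569  1.08    1.5831]
bar [-0.1226  0.5787] [0.0701 0.3768] [0.5488 0.2224 0.0545] tilt [-0.0002  0.0539]
px [ 49. 195.] n 506 med [0.5551 0.0736 0.0221] rect [525.7 132.5] [ 15.1 183.5] 26.6
px [518. 195.] n 502 med [0.5179 0.3746 0.0222] rect [508.  309.3] [185.6  15.3] 81.1
px [482. 317.] n 79 med [0.6064 0.3742 0.0243] rect [607.  373.4] [ 2.7 12.6] 6.4
```

View pics/w9.png

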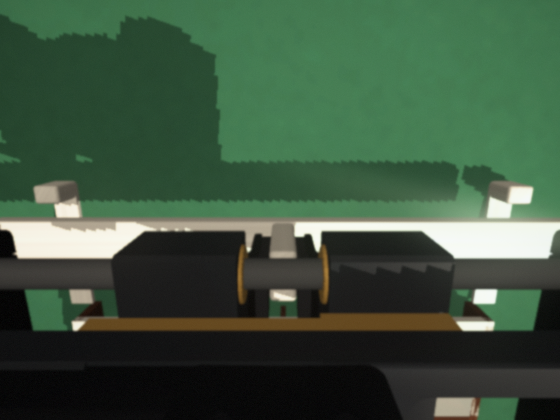

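The keeper is level over the posts. The front cheeks at (49,195) and (518,195) are symmetric about the fin at (283,230), so I'll lower it.

```bash
python3 -m crank '{"steps":[[[0.02,0.01,-0.3],[0,-0.02,0]],[[0,0,-0.3],[0,0,0]],[[0,0,-0.3],[0,0,0]],[[0,0,-0.3],[0,0,0]],[[0,0,-0.2],[0,0,0]],[[0,0,-0.1],[0,0,0]],[[0,0,0],[0,0,0]],[[0,0,0],[0,0,0]],[[0,0,0],[0,0,0]]]}'
python3 -m crank '{"steps":[[[0,0,-0.06],[0,0,0]],[[0,0,0],[0,0,0]],[[0,0,0],[0,0,0]],[[0,0,0],[0,0,0]]]}'
python3 -c "
from h import *
st()"
```

```text
time: 62.15
ee_pos: [0.5587, 0.2259, 0.0317]
eef_rot: [-0.062, 0.998, 0.0, 0.001]
ft_force: [0.4, 0.3, -1.5]
width: 0.0118
grip_force: 45.0
time: 62.48
ee_pos: [0.5585, 0.2259, 0.03]
eef_rot: [-0.062, 0.998, 0.0, 0.001]
ft_force: [1.2, 0.3, -1.5]
width: 0.0119
grip_force: 45.0
t 62.4833 p [0.5585 0.2259 0.03  ] z [ 0.0017  0.0007 -1.    ] yaw 0.12350946645895701 w 0.011861007794783903 g 44.99879099428654 f [ 1.1711  0.2676 -1.4788] q [-1.0881  0.5911  0.8176  1.7557 -0.4996  1.0136  1.6111]
```

```bash
python3 -m crank '{"steps":[[[-0.02,0,-0.04],[0,0.02,0]],[[0,0,-0.04],[0,0,0]],[[0,0,0],[0,0,0]],[[0,0,0],[0,0,0]],[[0,0,0],[0,0,0]]]}'
python3 -m crank '{"steps":[[[0,0,0],[0,0,0]],[[0,0,0],[0,0,0]],[[0,0,0],[0,0,0]],[[0,0,0],[0,0,0]],[[0,0,0],[0,0,0]],[[0,0,0],[0,0,0]]]}' 40
python3 -m crank '{"steps":[[[0,0,0.5],[0,0,0]],[[0,0,1],[0,0,0]],[[0,0,1],[0,0,0]],[[0,0,1],[0,0,0]],[[0,0,1],[0,0,0]],[[0,0,1],[0,0,0]],[[0,0,1],[0,0,0]],[[-0.8,0,1],[0,0,0]],[[-0.7,0,1],[0,0,0]],[[0,0,1],[0,0,0]]]}'
python3 -m crank '{"steps":[[[0,0,0],[0,0,0]],[[0,0,0],[0,0,0]],[[0,0,0],[0,0,0]]]}' >/dev/null
python3 - <<'E'
from h import *
st();c=snap('wrist','w10.png');P=cloud(c);z=P[...,2];x=P[...,0];y=P[...,1]
b=(x>.51)&(x<.61)&(y>.04)&(y<.41)&(z>.0115)&(z<.0165); q=P[b]
print('bar',np.polyfit(q[:,1],q[:,0],1),np.percentile(q[:,1],[.5,99.5]),np.median(q,0),'tilt',np.polyfit(q[:,1],q[:,2],1))
blobs(P,(x>.5)&(x<.6)&(y>.15)&(y<.3)&(z>.05)&(z<.065))
for lo,hi in((.06,.09),(.365,.395)):
    m=(x>.5)&(x<.61)&(y>lo)&(y<hi)&(z>.0185)&(z<.026); blobs(P,m,20)
E
```

```text
time: 62.9
ee_pos: [0.558, 0.2259, 0.028]
eef_rot: [-0.062, 0.998, 0.0, -0.0]
ft_force: [-0.1, -0.6, 2.0]
width: 0.0116
grip_force: 45.0
time: 63.4
ee_pos: [0.5579, 0.2259, 0.0279]
eef_rot: [-0.062, 0.998, 0.0, -0.0]
ft_force: [-0.1, 0.7, 0.1]
width: 0.0381
grip_force: 0.0
time: 64.23
ee_pos: [0.5185, 0.2253, 0.2672]
eef_rot: [-0.061, 0.998, 0.001, -0.001]
ft_force: [-0.3, 0.6, -0.7]
width: 0.0402
grip_force: 0.0
t 64.4833 p [0.5203 0.2257 0.2654] z [-0.0003  0.0009 -1.    ] yaw 0.12322529618220725 w 0.04023373868396362 g 0.0 f [0.1539 0.1425 0.3493] q [-1.3175  0.2617  1.0019  1.5943 -0.2237  1.4081  1.3994]
bar [-0.1225  0.5839] [0.0645 0.3881] [0.5561 0.2258 0.0145] tilt [-0.0002  0.0145]
px [279. 213.] n 204 med [0.5575 0.2276 0.0583] rect [520.7 222.6] [132.7  12.1] 7.0
px [157. 190.] n 123 med [0.5552 0.0728 0.0221] rect [513.3 140.2] [ 15.8 195. ] 32.4
px [161. 222.] n 113 med [0.5972 0.078  0.0221] rect [530.3 138.8] [ 16.7 219.1] 48.0
px [401. 190.] n 116 med [0.5186 0.3761 0.0224] rect [493.4 304.5] [188.6  16. ] 70.5
px [398. 222.] n 112 med [0.5602 0.3815 0.0221] rect [516. 306.] [213.7  17.2] 59.5
```

View pics/w10.png

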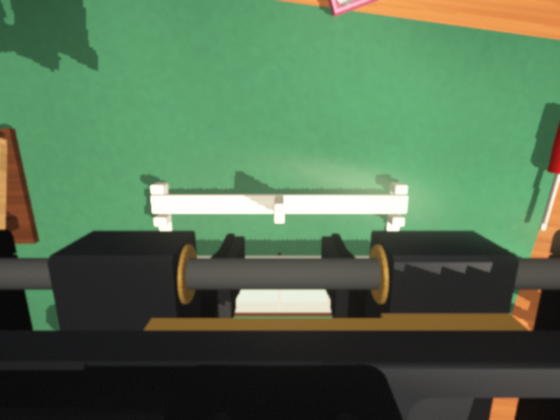

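The keeper sits level in both notches, with its fin at (279,213) midway between the posts at (160,205) and (399,205). I'll do a last numeric check of the stand, then hand in.

Run:
```python
from h import *
P=cloud(snap('top','top9.png'))
Q=RR.inv().apply((P-O).reshape(-1,3)).reshape(P.shape)*1000
x,y,z=Q[...,0],Q[...,1],Q[...,2];ok=True
for s in(-111,-37,37,111):
    m=(abs(x)<70)&(abs(y-s)<36);rim=m&(z>11)&(z<21);lug=m&(z>40)&(z<56)
    print(s,rim.sum(),np.percentile(x[rim],[2,98]),np.percentile(y[rim],[2,98]),lug.sum(),np.median(Q[lug],0))
    ok&=lug.sum()>8
if ok: print(ticket.close_job())
```

```text
-111 227 [-63.14    50.1708] [-139.141   -80.6801] 35 [ -35.5753 -108.3146   46.9219]
-37 219 [-63.564   49.6359] [-64.8541  -5.9843] 34 [-35.779  -35.1636  47.0615]
37 204 [-63.487   50.1919] [ 9.1255 66.6216] 32 [-35.3356  38.954   47.2131]
111 203 [-63.5947  49.6831] [ 82.4773 140.9128] 31 [-36.5328 112.5983  47.25  ]
the job is handed in; nothing more can be done
None
```

All four trays were measured flat on the stand, side by side with their lug ends against the ledge; the keeper bar is back level in both notches, the jar, screwdriver, holder and look-alikes were left alone, and the job was handed in at about 64 s (no verdict came back).

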